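# Set up the lock inspection turntable

## Robot

A 7-joint arm with a two-finger parallel gripper is mounted at the origin on a cart in front of the work surface, level with it; the furniture and walls round the work are solid. World frame = base frame: x ahead of the robot, y to its left, z up, the work surface at z = 0. Lengths are in m, angles in rad, forces in N, time in s.
With the tool pointing down it reaches from about 0.425 to 0.875 m from the base axis. Payload 4.7 kg.
Tool frame: the origin (TCP) lies on the centre line of the jaws, within the pads' length; the fingertips stand ahead of it and the grasp point (between the pads) lies 2 mm behind it (nose_length is the z of the fingertips in the tool frame, in m); z points along the fingers, y is the line along which they close (so a half turn about z gives the same grasp; the last joint's range is limited). The gripper opens to 87 mm and grips with 3 to 60 N. Pads are 19 mm wide; open, the fingers measure 117 mm over their backs; the gripper's body (75 mm by 190 mm) begins 51 mm behind the grasp point.
Start: joints at [1.194, 0.321, -0.07, 1.45, 0.023, 1.371, -0.057], TCP at [0.248, -0.601, 0.24] pointing down, gripper open.
Joint ranges: [-2.86, 2.86], [-0.3, 2.09], [-1.38, 1.24], [0.06, 2.45], [-1.56, 4.7], [0.09, 2.05], [-2.69, 2.69]. Speed limits (rad/s): [2.57, 2.57, 3.14, 3.14, 3.14, 3.14, 3.14].

## Interface

Orientations are given as a rotation vector (axis times angle).
In Python, from bench import * gives the robot as it stands.
- The arm moves only by the tool send_rows, never from a script. Its arguments are lists of equal length, an entry for each row: "xyz": the shift along the tool's x, y, z in mm, a list of three; "dr": the turn, a rotation vector about the tool's x, y, z in rad, a list of three. A call has exactly 10 rows; each row is the pose to reach, as a shift and turn from the pose commanded when the call began, along the tool's axes at that moment; what a row does not reach only later rows make up. A row lasts 1/12 s, in which the tool goes at most 41.7 mm and 7.16 degrees, less where a joint would pass 70% of its speed; a pose out of reach is approached as far as the arm can. A call with a gripper value outside its range is refused whole. "jaw" is the finger opening in mm, from 0 to 87, set as the call begins (left out, the last holds). The fingers move at their own pace and stop on an object; "grip_force" is the grip in N (left out, the last holds). Time passes only in rows, so rows that repeat a pose let the fingers close, or fill a call up. It gives the time, the measured TCP pose, the force, the opening and the grip force at its end, in the units of the state.
- get_state(): the state, without advancing time (a new reading comes with each control period).
- get_image(name): name is "side" or "top" or "wrist"; returns the picture (384x512x3 uint8, red, green, blue); there is no depth.
- calibration(name): a dict with "vfov" (degrees; the focal length in pixels is half the picture's height over the tangent of half this angle, whatever the lens; pixels are square), "cx", "cy" (the principal point, pixels), "rvec" (rotation vector, rad) and "tvec" (3), from world to camera coordinates, as OpenCV has them; the wrist camera has in their place "hand_eye" (4x4, takes a point from camera to tool coordinates, whose origin is the TCP and whose axes are the flange's). Camera axes: x right, y down, z forward; pixel columns grow to the right and rows downward; lengths in m; the calibration is good to about 2 mm. A picture is of the moment at which its call begins: read the wrist's pose just before it. calibration takes no time and is no camera call.
- close_job(): hands the job in; it is judged then, once.
The state is a dict: "time": time; "joint_positions": joint angles; "qd": joint speeds; "joint_torque": joint torques, N m; "position": TCP position; "tool_rot": TCP orientation; "ft_force": force on the tool from outside, world axes, zero at the start; "torque": the same for the moment, N m; "grip_width": opening from 0.0 (shut) to 1.0 (fully open); "grip_force": force on a finger pad.
Only numpy, scipy, OpenCV 4.12 (cv2) and the standard library are available. Lean on these libraries where they do the work, as an engineer would, in place of code of your own. Each camera call takes 0.05 s, during which the arm holds its last target. There are 200 camera calls.

## Task

Get the turntable on the bench ready for inspecting the padlock. First clear everything that was left lying on the turntable into the wooden tray; then turn the turntable by pushing its rim pegs until the dark rim mark (at the cone seat) faces the fixed pointer at the front. Only then set the round stage plate down with its three ball feet fully home in the seats, its rubber pad over the cone seat, and stand the padlock upright on the rubber pad with its broad side to the front, leaving the mark at the pointer and the other things on the bench alone.

Things in the scene. Friction and masses are not known exactly. Their poses are not given: they have to be found in the camera images.
- turntable: Fixed dark steel foot of the turntable. Origin on the bench top on the vertical turning axis; its -x axis points to the fixed pointer (the front), a 34 mm high steel diamond 126 to 150 mm from the axis. It carries a turning aluminium disc of 240 mm diameter, its top 36 mm above the bench. Three steel seats up to 20 mm tall and 36 mm across stand on the disc, 62 mm from the axis.
- disc (a joint): How far the disc has been turned since the start, rad, growing counter-clockwise seen from above (0 at the start, wherever the mark then is). It turns freely either way for two turns, and stays where it is left; dry friction, about 3 N at a peg.
- mark (a point): The dark strip on top of the disc's rim, 108 mm from the axis, at the level of the disc's top; it turns with the disc. Six upright round steel pegs, 12 mm diameter, 24 mm tall (tops 60 mm above the bench), stand on the disc 108 mm from the axis at 30, 90, 150, 210, 270 and 330 degrees round from the mark.
- pointer (a point): Fixed point 108 mm from the axis straight behind the tip of the pointer, at the height of the disc's top: here the mark must come.
- seat_cone (a point): Where the ball foot's centre lies when home in the cone seat (the seat on the mark's radius): on the cone's axis, 20.7 mm above the disc's top. The cone's mouth is 20 mm wide, 20 mm above the disc; flanks 60 degrees steep.
- seat_groove (a point): Where the ball's centre lies when home in the V groove seat, 120 degrees counter-clockwise (from above) from the cone seat, 20.7 mm above the disc's top. Groove 20 mm wide at the top, flanks 60 degrees steep, running radially.
- seat_flat (a point): Where the ball's centre lies when on the flat round seat (33 mm wide, 11.7 mm tall), 120 degrees clockwise (from above) from the cone seat, 20.7 mm above the disc's top.
- stage_plate: Loose round aluminium plate, 160 mm diameter, 0.3 to 0.6 kg. Origin at its centre, level with the lowest points of its three 18 mm ball feet, z up; plate from z = 17 to 23 mm. Central T handle: upright flat bar 12 mm thick (x), 56 mm long (y), z = 45 to 67 mm. Rubber pad on its -x side. Seated: origin 11.7 mm above the disc's top, x axis pointing from the cone seat to the turning axis.
- foot_cone (a point): Centre of the ball foot under the rubber pad, 62 mm from the plate's centre at -x, 9 mm above the plate's origin; belongs in the cone seat.
- foot_groove (a point): Centre of the ball foot for the groove seat, 120 degrees counter-clockwise (from above) from foot_cone.
- foot_flat (a point): Centre of the ball foot for the flat seat, 120 degrees clockwise (from above) from foot_cone.
- pad (a point): Middle of the top face of the rubber pad on the plate, 36 mm (plate x) by 56 mm (plate y), 44 mm from the plate's centre at -x, 25 mm above the plate's origin.
- padlock: Brass padlock standing on its body, shackle up: 19 mm thick (x), 42 mm broad (y), body 36 mm tall, 66 mm with the shackle; 0.21 kg. Origin at the centre of its underside, z up. Its broad sides face along its x.
- tray: Fixed open wooden tray, 150 x 150 mm outside, walls 5 mm thick and 25 mm high, floor 5 mm thick. Origin at the centre of its underside.
- lock_cylinder_1: Metal euro profile lock cylinder (may be absent), 67 mm long (x), 17 mm thick (y; its cam in the middle 28 mm), 32 to 38 mm high, 0.19 kg. Origin at the centre of its underside. It starts on the disc, between cone and groove seats, long side across the radius; it may be lying on its side if it has been knocked over.
- lock_cylinder_2: Another lock cylinder like lock_cylinder_1 (may be absent). It starts on the disc between the cone and flat seats.
- oil_bottle: Round white plastic bottle with a pointed red cap (may be absent), 40 mm diameter, 114 mm tall. Origin at the centre of its underside, z up. It starts on the disc between the groove and flat seats.
- tape_roll: Bystander: roll of tape lying on the bench, 64 mm diameter, 18 mm high. Leave alone.

How it is judged:
On the way, in this order (a step that is already met when the one before it is completed fails the run):
1. everything left on the turntable is in the tray (x of lock_cylinder_1 in the frame of tray between -0.07 and 0.07 m and y of lock_cylinder_1 in the frame of tray between -0.07 and 0.07 m and z of each of lock_cylinder_1, lock_cylinder_2, oil_bottle in the frame of tray below 0.06 m and linear speed of each of lock_cylinder_1, lock_cylinder_2, oil_bottle below 0.05 m/s and x of lock_cylinder_2 in the frame of tray between -0.07 and 0.07 m and y of lock_cylinder_2 in the frame of tray between -0.07 and 0.07 m and x of oil_bottle in the frame of tray between -0.07 and 0.07 m and y of oil_bottle in the frame of tray between -0.07 and 0.07 m), for 0.2 s.
2. the mark is turned to the pointer and stands still (horizontal distance between mark and pointer below 0.009 m and velocity of joint disc between -0.03 and 0.03 rad/s), for 0.2 s.
3. the stage plate sits on its three seats (distance between foot_cone and seat_cone below 0.005 m and distance between foot_groove and seat_groove below 0.006 m and distance between foot_flat and seat_flat below 0.006 m and linear speed of stage_plate below 0.03 m/s), for 0.2 s.
At the end, for the whole second after the job is handed in: All things left on the disc are in the tray (within 70 mm of its middle along each axis); mark within 9 mm of the pointer; ball feet within 5 mm (cone) and 6 mm of their seats; padlock upright on the pad, within 12 mm (x) and 14 mm (y) of its middle and 0.35 rad of square; all at rest (all of step 1 and all of step 2 and distance between foot_cone and seat_cone below 0.005 m and distance between foot_groove and seat_groove below 0.006 m and distance between foot_flat and seat_flat below 0.006 m and x of padlock in the frame of pad between -0.012 and 0.012 m and y of padlock in the frame of pad between -0.014 and 0.014 m and z of padlock in the frame of pad between -0.005 and 0.005 m and angle between padlock's own z axis and vertical below 0.12 rad and angle between the x axis of padlock and the x axis of stage_plate, either way round below 0.35 rad and linear speed of padlock below 0.03 m/s); the robot touches nothing.
It fails at once if the roll of tape is moved by more than 30 mm (distance of tape_roll from where it was at the start of the episode above 0.03 m).
Of lock_cylinder_1, lock_cylinder_2, oil_bottle only 2 to 3 are there at a start; the rules pass over those that are not, and their reading is None.
At some moment in a run one of lock_cylinder_1, lock_cylinder_2 may be knocked a few centimetres aside while the robot is not near it.
It also fails if it takes over 210 s, if anything falls off the work surface, if the arm or the gripper's body presses on something with over 40 N, if the wrist force passes 120 N, or if a joint passes its speed limit or range.

## Working session

There is one attempt and no reset: what is moved stays moved. The work goes in short steps, Python scripts to look and compute and a tool call to move; the robot and the scene stay as the last step left them, time stands still between calls to the robot, and variables do not carry over. Pictures are saved under pics/ and viewed, at most 14 in all, crops included, and the job is handed in when it is done.

Besides the shell and the picture viewer there is one more tool, called after ">>>" as name(argument=value, ...), one argument or row to a line, values as JSON. send_rows: Moves the arm, as the interface text tells. Its arguments: {"type":"object","properties":{"xyz":{"type":"array"},"dr":{"type":"array"},"jaw":{"type":"number"},"grip_force":{"type":"number"}},"required":["xyz","dr"]}

```bash
ls; mkdir -p pics; cat > h.py <<'E'
from bench import *
import numpy as np, cv2
from scipy.spatial.transform import Rotation as R
def cam(name, st=None):
    c=calibration(name); f=192/np.tan(np.radians(c["vfov"])/2)
    K=np.array([[f,0,c["cx"]],[0,f,c["cy"]],[0,0,1]])
    if "hand_eye" in c:
        T=np.eye(4); T[:3,:3]=R.from_rotvec(st["tool_rot"]).as_matrix(); T[:3,3]=st["position"]
        W=T@np.array(c["hand_eye"])
    else:
        W=np.eye(4); r=R.from_rotvec(np.ravel(c["rvec"])).as_matrix(); W[:3,:3]=r.T; W[:3,3]=-r.T@np.ravel(c["tvec"])
    return K,W
def ray(K,W,uv,z):
    uv=np.atleast_2d(uv); d=np.c_[uv,np.ones(len(uv))]@np.linalg.inv(K).T@W[:3,:3].T
    return W[:3,3]+d*((z-W[2,3])/d[:,2])[:,None]
def proj(K,W,p):
    p=(np.atleast_2d(p)-W[:3,3])@W[:3,:3]@K.T; return p[:,:2]/p[:,2:]
def snap(name,fn):
    st=get_state(); im=get_image(name); cv2.imwrite("pics/"+fn,im[:,:,::-1]); return st,im,*cam(name,st)
E
python3 - <<'E'
from h import *
for n in("top","side"):
    st,im,K,W=snap(n,n+"0.png"); print(n,calibration(n),W.round(3).tolist())
print(calibration("wrist"))
print(get_state())
import bench; print([x for x in dir(bench) if x[0]!='_'])
E
```

```text
pics
top {'vfov': 48.267499319146815, 'cx': 248.83891037767987, 'cy': 187.86879241106465, 'rvec': array([ 2.06221482, -1.76306088,  0.47281134]), 'tvec': array([-0.05265678,  0.47854351,  0.96914027])} [[0.154, -0.858, 0.49, -0.056], [-0.988, -0.137, 0.071, -0.056], [0.006, -0.495, -0.869, 1.079], [0.0, 0.0, 0.0, 1.0]]
side {'vfov': 53.187724836166, 'cx': 259.56866773704144, 'cy': 194.94721355535074, 'rvec': array([ 0.30308774, -2.6762758 ,  1.45056384]), 'tvec': array([0.52099974, 0.13669015, 1.15829395])} [[-0.977, -0.134, 0.166, 0.335], [-0.212, 0.531, -0.82, 0.988], [0.022, -0.836, -0.548, 0.737], [0.0, 0.0, 0.0, 1.0]]
{'vfov': 60.633154144480805, 'cx': 253.21095063481084, 'cy': 193.19348913677103, 'hand_eye': array([[ 2.92828488e-04, -9.52721847e-01, -3.03843704e-01,
         8.27987248e-02],
       [ 9.99999755e-01,  8.58424284e-05,  6.94582301e-04,
        -9.64076414e-06],
       [-6.35661051e-04, -3.03843833e-01,  9.52721639e-01,
        -1.44128261e-01],
       [ 0.00000000e+00,  0.00000000e+00,  0.00000000e+00,
         1.00000000e+00]])}
{'time': 0.1, 'joint_positions': array([ 1.19412618,  0.32175348, -0.0700411 ,  1.45157538,  0.02260628,
        1.37081336, -0.05689435]), 'qd': array([-5.33143832e-05, -1.75822144e-03,  5.79478620e-04, -2.70662580e-03,
       -4.59727483e-04,  2.08324580e-04,  3.32514644e-04]), 'joint_torque': array([-1.74765491e-04, -4.92571986e+01, -4.05762736e-01, -3.13400924e+01,
       -6.40259776e-02,  3.93980287e-02,  6.07519564e-05]), 'position': array([ 0.24733111, -0.60058462,  0.23855631]), 'tool_rot': array([-3.08014757e+00, -6.09581978e-01,  7.13759319e-04]), 'ft_force': array([-0.56322031,  0.68672879,  0.04769461]), 'torque': array([ 0.00647582, -0.01428436, -0.01644829]), 'grip_force': 0.0, 'grip_width': 1.0019807745643845}
['MotionError', 'calibration', 'close_job', 'get_image', 'get_state', 'nose_length']
```

```bash
python3 -c "
import cv2;a=cv2.imread('pics/top0.png');b=cv2.imread('pics/side0.png')
cv2.imwrite('pics/t1.png',cv2.resize(a,(800,600)));cv2.imwrite('pics/s1.png',cv2.resize(b,(800,600)))"
```

```text
(no output)
```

View pics/t1.png

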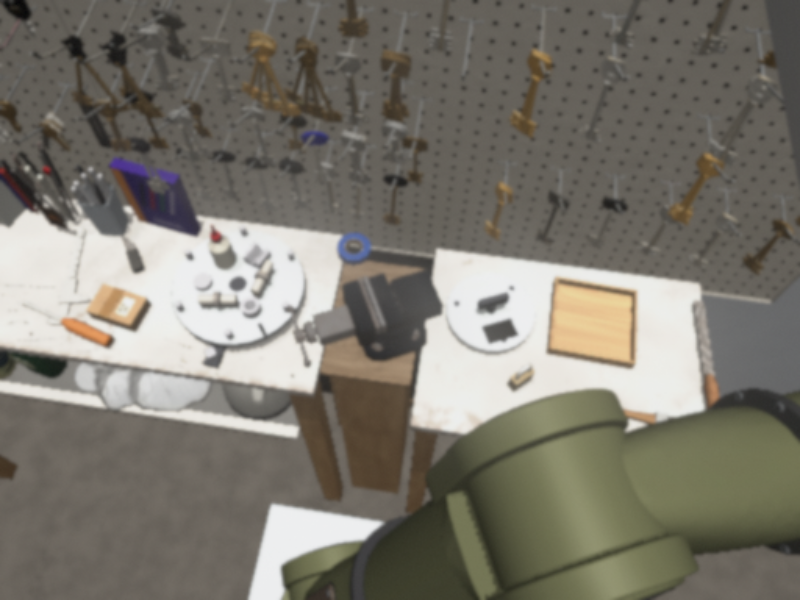

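View pics/s1.png

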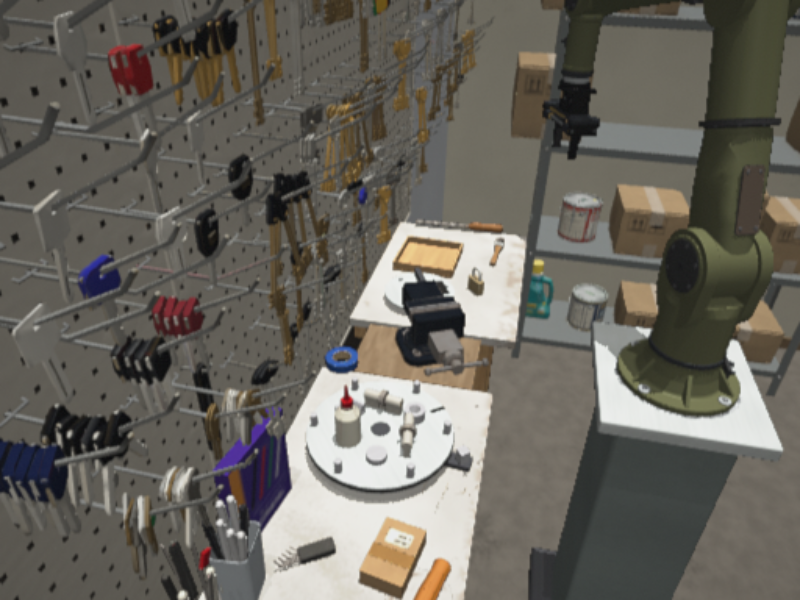

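Top (blurred, shown at 800 px): turntable disc at about (238,288), bottle (222,250), cylinders (262,278) and (218,298), plate (490,313) with dark pad (500,330), tray (592,322), padlock (520,378), vise (385,310), tape (354,247). The side view agrees.

```bash
python3 - <<'E'
from h import *
s=800/512
im=cv2.imread('pics/top0.png'); sd=cv2.imread('pics/side0.png')
K,W=cam("top"); K2,W2=cam("side")
def P(n,u,v,z,k=(K,W)): print(n,(ray(*k,[[u/s,v/s]],z)[0]*1000).round(0))
P("disc",238,286,.036);P("pointer",214,355,.03);P("bottle base",222,266,.036);P("cylA",262,278,.068);P("cylB",218,300,.068)
P("mark",262,330,.036)
P("seat",252,307,.056);P("seat",204,282,.05);P("seat",257,256,.05)
P("plate",490,313,.02);P("handle",493,302,.067);P("pad",500,330,.025);P("tray",592,322,.025);P("tape",354,247,.018)
P("padlock",520,378,.03);P("vise front jaw",370,300,.12)
print('side')
k=(K2,W2)
P("disc",380,436,.036,k);P("pointer",458,460,.03,k);P("mark",437,408,.036,k);P("seatcone",415,409,.056,k);P("seat",376,455,.048,k)
P("cylA",383,401,.06,k);P("cylB",407,432,.06,k);P("bottletip",346,388,.15,k);P("bottlebase",347,440,.036,k)
P("tape",342,358,.018,k);P("tray",429,256,.025,k);P("padlock",476,283,.03,k);P("plate",412,295,.02,k)
# vise: triangulate jaw top
def tri(a,b):
    A=[];B=[]
    for (k,w),uv in(((K,W),a),((K2,W2),b)):
        d=ray(k,w,[[uv[0]/s,uv[1]/s]],0)[0]-w[:3,3];d/=np.linalg.norm(d);M=np.eye(3)-np.outer(d,d);A.append(M);B.append(M@w[:3,3])
    return np.linalg.solve(sum(A),sum(B)).round(3)
print("vise",tri((375,295),(435,297)), "anvil",tri((437,300),(420,272)),"screwend",tri((300,330),(450,365)))
E
```

```text
disc [505. 301.  36.]
pointer [369. 307.  30.]
bottle base [541. 341.  36.]
cylA [510. 252.  68.]
cylB [455. 316.  68.]
mark [425. 236.  36.]
seat [457. 259.  56.]
seat [496. 358.  50.]
seat [564. 278.  50.]
plate [ 530. -154.   20.]
handle [ 526. -153.   67.]
pad [ 496. -174.   25.]
tray [ 538. -334.   25.]
tape [632. 112.  18.]
padlock [ 408. -213.   30.]
vise front jaw [468.  52. 120.]
side
disc [506. 322.  36.]
pointer [378. 338.  30.]
mark [428. 237.  36.]
seatcone [460. 269.  56.]
seat [499. 373.  48.]
cylA [515. 267.  60.]
cylB [461. 327.  60.]
bottletip [551. 349. 150.]
bottlebase [555. 343.  36.]
tape [632. 124.  18.]
tray [ 541. -308.   25.]
padlock [ 412. -199.   30.]
plate [ 547. -128.   20.]
vise [0.471 0.044 0.133] anvil [ 0.506 -0.059  0.114] screwend [0.419 0.163 0.072]
```

```bash
cat >> h.py <<'E'
def to(x,y,z,yaw,rows=10):
    """print shift (mm, tool axes) and turn to reach TCP pose with tool down, yaw deg of tool x"""
    st=get_state(); r0=R.from_rotvec(st["tool_rot"]); c,s=np.cos(np.radians(yaw)),np.sin(np.radians(yaw))
    r1=R.from_matrix(np.array([[c,s,0],[s,-c,0],[0,0,-1]]))
    d=r0.inv().apply(np.array([x,y,z])-st["position"])*1000; w=(r0.inv()*r1).as_rotvec()
    print("t%.1f"%st["time"],"shift",d.round(0),"dr",w.round(3),"calls",round(max(np.linalg.norm(d)/41.7,np.degrees(np.linalg.norm(w))/7.16),1),"rows")
E
python3 -c "
from h import *
to(.6,-.25,.36,0);print(nose_length)"
```

```text
t0.1 shift [ 460. -190. -121.] dr [-0.002  0.     0.391] calls 12.3 rows
0.017
```

>>> send_rows(
  xyz=[
    [40,-16,-10],
    [80,-32,-20],
    [120,-48,-30],
    [160,-64,-40],
    [200,-80,-52],
    [240,-98,-62],
    [280,-114,-72],
    [318,-130,-82],
    [356,-146,-94],
    [390,-160,-104],
  ],
  dr=[
    [0,0,0.04],
    [0,0,0.08],
    [0,0,0.12],
    [0,0,0.16],
    [0,0,0.2],
    [0,0,0.24],
    [0,0,0.28],
    [0,0,0.32],
    [0,0,0.36],
    [0,0,0.39],
  ],
)

```text
time: 0.93
position: [0.536, -0.3148, 0.3391]
tool_rot: [-3.141, 0.002, 0.001]
ft_force: [0.1, -1.3, 0.4]
grip_width: 1.001
grip_force: 0.0
```

>>> send_rows(
  xyz=[
    [35,-15,-9],
    [70,-30,-17],
    [70,-30,-17],
    [70,-30,-17],
    [70,-30,-17],
    [70,-30,-17],
    [70,-30,-17],
    [70,-30,-17],
    [70,-30,-17],
    [70,-30,-17],
  ],
  dr=[
    [0,0,0],
    [0,0,0],
    [0,0,0],
    [0,0,0],
    [0,0,0],
    [0,0,0],
    [0,0,0],
    [0,0,0],
    [0,0,0],
    [0,0,0],
  ],
)

```text
time: 1.77
position: [0.6047, -0.287, 0.3562]
tool_rot: [3.141, -0.0, 0.0]
ft_force: [0.3, 0.8, 0.1]
grip_width: 0.998
grip_force: 0.0
```

```bash
python3 - <<'E'
from h import *
st,im,K,W=snap("wrist","w1.png"); print(st["position"],st["tool_rot"],st["joint_positions"].round(2))
np.savez("w1.npz",K=K,W=W)
to(.58,.31,.36,0)
E
```

```text
[ 0.60466667 -0.28696386  0.35623368] [ 3.14113367e+00 -3.14298641e-04  3.86412512e-04] [ 0.61  0.36 -0.29  1.19  0.1   1.61 -1.23]
t1.8 shift [ -25. -597.   -4.] dr [ 0. -0.  0.] calls 14.3 rows
```

View pics/w1.png

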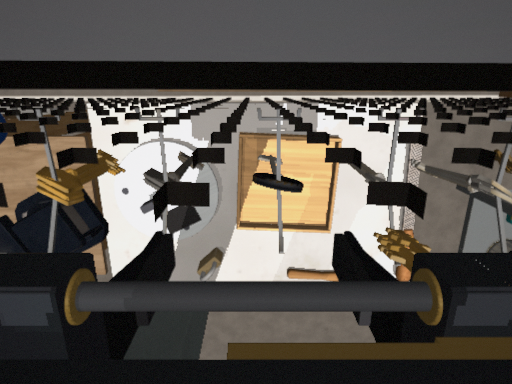

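>>> send_rows(
  xyz=[
    [-10,-29,0],
    [-20,-58,0],
    [-30,-87,0],
    [-40,-116,0],
    [-50,-145,0],
    [-60,-174,0],
    [-70,-203,0],
    [-80,-232,0],
    [-90,-260,0],
    [-100,-287,0],
  ],
  dr=[
    [0,0,-0.12],
    [0,0,-0.24],
    [0,0,-0.36],
    [0,0,-0.48],
    [0,0,-0.6],
    [0,0,-0.72],
    [0,0,-0.84],
    [0,0,-0.96],
    [0,0,-1.08],
    [0,0,-1.2],
  ],
)

```text
time: 2.65
position: [0.5042, 0.0021, 0.3561]
tool_rot: [2.586, 1.783, 0.0]
ft_force: [1.1, 0.3, -0.5]
grip_width: 0.995
grip_force: 0.0
```

>>> send_rows(
  xyz=[
    [26,-15,0],
    [52,-30,0],
    [78,-46,0],
    [104,-61,0],
    [130,-77,0],
    [156,-92,0],
    [182,-108,0],
    [208,-123,0],
    [235,-139,0],
    [263,-154,0],
  ],
  dr=[
    [0,0,-0.12],
    [0,0,-0.24],
    [0,0,-0.36],
    [0,0,-0.48],
    [0,0,-0.6],
    [0,0,-0.72],
    [0,0,-0.84],
    [0,0,-0.96],
    [0,0,-1.08],
    [0,0,-1.2],
  ],
)

```text
time: 3.48
position: [0.4559, 0.3025, 0.3564]
tool_rot: [1.129, 2.93, 0.0]
ft_force: [-1.1, 0.6, -0.3]
grip_width: 0.998
grip_force: 0.0
```

```bash
python3 -c "
from h import *
to(.46,.31,.36,180);st=get_state();print(st['position'],st['joint_positions'].round(2))"
```

```text
t3.5 shift [ 2.  8. -4.] dr [ 0.     0.002 -0.736] calls 5.9 rows
[0.45594875 0.30254502 0.3563755 ] [ 0.16  0.14 -0.88  1.49  0.11  1.56  0.12]
```

>>> send_rows(
  xyz=[
    [0,2,0],
    [0,4,0],
    [0,6,0],
    [2,8,0],
    [2,8,0],
    [2,8,0],
    [2,8,0],
    [2,8,0],
    [2,8,0],
    [2,8,0],
  ],
  dr=[
    [0,0,-0.12],
    [0,0,-0.24],
    [0,0,-0.36],
    [0,0,-0.48],
    [0,0,-0.6],
    [0,0,-0.72],
    [0,0,-0.736],
    [0,0,-0.736],
    [0,0,-0.736],
    [0,0,-0.736],
  ],
)

```text
time: 4.32
position: [0.4604, 0.3085, 0.3559]
tool_rot: [0.011, 3.141, -0.0]
ft_force: [-0.6, 0.2, -0.5]
grip_width: 1.003
grip_force: 0.0
```

```bash
python3 - <<'E'
from h import *
st,im,K,W=snap("wrist","w2.png"); print(st["position"],st["tool_rot"],st["joint_positions"].round(2))
np.savez("w2.npz",K=K,W=W)
cv2.imwrite("pics/w2b.png",cv2.resize(im[:,:,::-1],(800,600)))
E
```

```text
[0.46041573 0.30852493 0.35592613] [ 1.09777739e-02  3.14137898e+00 -3.01882065e-04] [ 0.2   0.17 -0.95  1.47  0.14  1.57  0.82]
```

View pics/w2b.png

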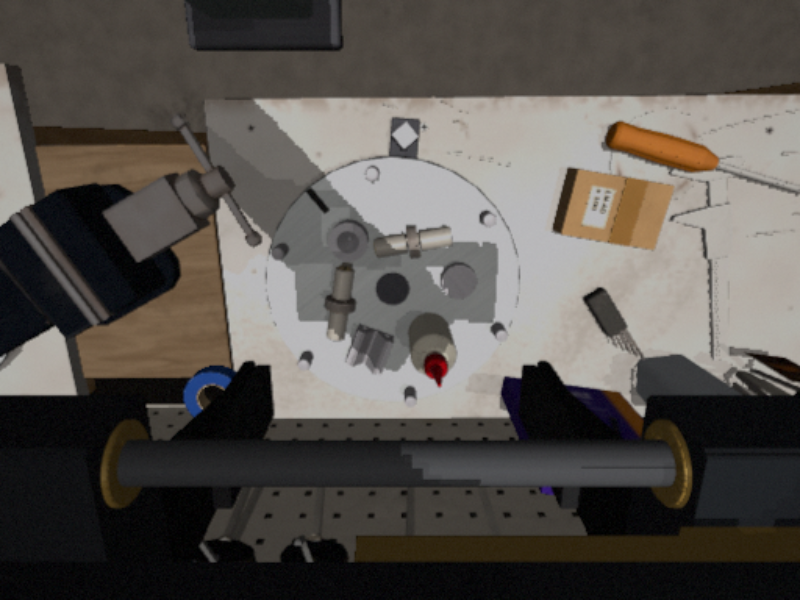

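Wrist view (800 px scale): pointer (404,135), mark (317,200), pegs around the rim, cone seat (347,240), groove (372,348), flat (459,281), cylinder 1 (341,302), cylinder 2 (413,241), bottle (432,345, cap 437,368). All three are present.

```bash
python3 - <<'E'
from h import *
d=np.load("w2.npz");K,W=d["K"],d["W"];s=800/512
f=lambda l,z:ray(K,W,np.array(l)/s,z)[:,:2]*1000
pg=f([(373,170),(489,214),(501,327),(410,392),(305,357),(280,247)],.06)
print("pegs",pg.round(0).tolist(),"c",pg.mean(0).round(1),np.linalg.norm(pg-pg.mean(0),axis=1).round(0))
c=pg.mean(0)
for n,l,z in(("pointer",[(404,135)],.034),("mark",[(317,200)],.036),("cone",[(347,239)],.056),("groove",[(372,348)],.056),("flat",[(459,280)],.048)):
    p=f(l,z)[0];q=p-c;print(n,p.round(0),np.hypot(*q).round(0),np.degrees(np.arctan2(q[1],q[0])).round(1))
print("cyl1",f([(346,265),(337,340),(341,302)],.066).round(0).tolist())
print("cyl2",f([(378,247),(450,236),(413,241)],.066).round(0).tolist())
print("bottle shoulder",f([(432,340)],.1),"cap",f([(437,372)],.145),"tape",f([(210,390)],.018),"wall",f([(400,418)],0))
d=np.load("w1.npz");K,W=d["K"],d["W"]
print("tray",ray(K,W,[(238,133),(340,137),(331,231),(236,229)],.025).round(3).tolist())
E
```

```text
pegs [[400.0, 289.0], [437.0, 388.0], [540.0, 404.0], [606.0, 320.0], [569.0, 223.0], [465.0, 207.0]] c [503.1 305.1] [104. 105. 105. 104. 106. 105.]
pointer [373. 316.] 131.0 175.4
mark [427. 238.] 101.0 -138.3
cone [459. 265.] 59.0 -137.9
groove [562. 285.] 62.0 -18.8
flat [499. 365.] 60.0 93.9
cyl1 [[480.0, 265.0], [550.0, 254.0], [514.0, 259.0]]
cyl2 [[464.0, 293.0], [455.0, 354.0], [459.0, 323.0]]
bottle shoulder [[536.68880511 337.76029704]] cap [[544.6937277  338.67642675]] tape [[624.40414172 112.85995166]] wall [[669.27524538 311.11416587]]
tray [[0.627, -0.266, 0.025], [0.621, -0.413, 0.025], [0.474, -0.411, 0.025], [0.477, -0.261, 0.025]]
```

```bash
python3 -c "
from h import *
to(.54,.338,.2,180)"
```

```text
t4.4 shift [-79.  30. 156.] dr [-0.     0.    -0.007] calls 4.3 rows
```

>>> send_rows(
  xyz=[
    [-26,10,20],
    [-53,20,40],
    [-79,30,70],
    [-79,30,105],
    [-79,30,140],
    [-79,30,170],
    [-79,30,200],
    [-79,30,225],
    [-79,30,245],
    [-79,30,255],
  ],
  dr=[
    [0,0,0],
    [0,0,0],
    [0,0,0],
    [0,0,0],
    [0,0,0],
    [0,0,0],
    [0,0,0],
    [0,0,0],
    [0,0,0],
    [0,0,0],
  ],
)

```text
time: 5.2
position: [0.5383, 0.3369, 0.0976]
tool_rot: [-0.009, -3.138, 0.004]
ft_force: [0.3, -0.7, 0.3]
grip_width: 0.995
grip_force: 0.0
```

>>> send_rows(
  xyz=[
    [0,0,0],
    [0,0,0],
    [0,0,0],
    [0,0,0],
    [0,0,0],
    [0,0,0],
    [0,0,0],
    [0,0,0],
    [0,0,0],
    [0,0,0],
  ],
  dr=[
    [0,0,0],
    [0,0,0],
    [0,0,0],
    [0,0,0],
    [0,0,0],
    [0,0,0],
    [0,0,0],
    [0,0,0],
    [0,0,0],
    [0,0,0],
  ],
  jaw=20,
  grip_force=15,
)

```text
time: 6.03
position: [0.5395, 0.3384, 0.101]
tool_rot: [0.007, 3.142, 0.0]
ft_force: [-0.5, 0.7, 0.6]
grip_width: 0.414
grip_force: 14.6
```

>>> send_rows(
  xyz=[
    [0,0,-20],
    [0,0,-55],
    [0,0,-90],
    [0,0,-125],
    [0,-15,-155],
    [5,-45,-175],
    [10,-80,-180],
    [15,-115,-180],
    [20,-150,-180],
    [20,-185,-180],
  ],
  dr=[
    [0,0,0],
    [0,0,0],
    [0,0,0],
    [0,0,0],
    [0,0,0],
    [0,0,0],
    [0,0,0],
    [0,0,0],
    [0,0,0],
    [0,0,0],
  ],
)

```text
time: 6.87
position: [0.5174, 0.1521, 0.2808]
tool_rot: [-0.006, -3.141, 0.002]
ft_force: [0.6, -0.8, -1.7]
grip_width: 0.41
grip_force: 14.6
```

>>> send_rows(
  xyz=[
    [0,-35,0],
    [0,-70,0],
    [0,-105,0],
    [0,-140,0],
    [0,-175,0],
    [0,-210,0],
    [0,-245,0],
    [0,-280,0],
    [0,-315,0],
    [0,-350,0],
  ],
  dr=[
    [0,0,0],
    [0,0,0],
    [0,0,0],
    [0,0,0],
    [0,0,0],
    [0,0,0],
    [0,0,0],
    [0,0,0],
    [0,0,0],
    [0,0,0],
  ],
)

```text
time: 7.7
position: [0.5164, -0.1982, 0.2807]
tool_rot: [-0.007, -3.141, 0.001]
ft_force: [1.9, -0.6, -1.0]
grip_width: 0.409
grip_force: 14.6
```

```bash
python3 -c "
from h import *
st,im,K,W=snap('wrist','w3.png')
np.savez('w3.npz',K=K,W=W)
to(.592,-.338,.15,180);print(st['position'],st['tool_rot'],st['joint_positions'].round(2),st['grip_width'])"
```

```text
t7.8 shift [ -79. -128.  130.] dr [-0.005 -0.002 -0.015] calls 4.8 rows
[ 0.51639942 -0.19822975  0.28068243] [-7.31711724e-03 -3.14099204e+00  5.56053204e-04] [ 0.89  0.14 -0.62  1.61  0.08  1.42  1.82] 0.4094836576919962
```

View pics/w3.png

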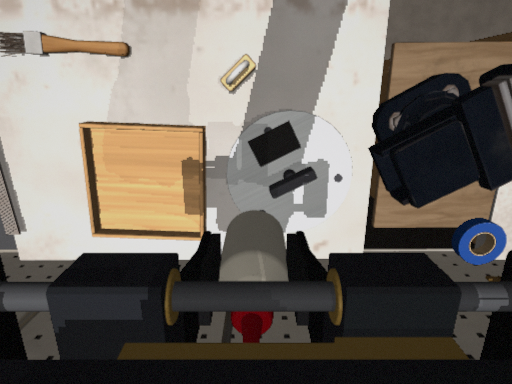

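Bottle is held; the tray outline is (81,125)-(206,126)-(207,240)-(90,238), plate disc around (290,168) with pad (274,144), padlock at (238,73).

```bash
python3 - <<'E'
from h import *
d=np.load("w3.npz");K,W=d["K"],d["W"]
t=ray(K,W,[(81,125),(206,126),(207,240),(90,238)],.025);print("tray",t.round(3).tolist(),t.mean(0).round(3))
print("pad",ray(K,W,[(274,144)],.025).round(3),"handle",ray(K,W,[(270,192),(316,172)],.067).round(3).tolist())
print("plate l,r,t",ray(K,W,[(227,170),(352,172),(290,110)],.023).round(3).tolist())
print("padlock",ray(K,W,[(220,83),(256,62),(238,73)],.06).round(3).tolist())
c=t.mean(0)
to(c[0]+.042,c[1],.25,180);to(c[0]+.042,c[1],.076,180)
E
```

```text
tray [[0.472, -0.405, 0.025], [0.474, -0.255, 0.025], [0.624, -0.261, 0.025], [0.621, -0.418, 0.025]] [ 0.548 -0.335  0.025]
pad [[ 0.496 -0.174  0.025]] handle [[0.544, -0.18, 0.067], [0.521, -0.129, 0.067]]
plate l,r,t [[0.529, -0.232, 0.023], [0.532, -0.075, 0.023], [0.456, -0.155, 0.023]]
padlock [[0.426, -0.234, 0.06], [0.405, -0.196, 0.06], [0.416, -0.214, 0.06]]
t7.8 shift [ -77. -125.   30.] dr [-0.005 -0.002 -0.015] calls 3.6 rows
t7.8 shift [ -77. -125.  204.] dr [-0.005 -0.002 -0.015] calls 6.0 rows
```

>>> send_rows(
  xyz=[
    [-15,-28,0],
    [-30,-55,0],
    [-45,-83,0],
    [-60,-111,0],
    [-74,-139,0],
    [-74,-139,30],
    [-74,-139,60],
    [-74,-139,95],
    [-74,-139,130],
    [-74,-139,165],
  ],
  dr=[
    [0,0,0],
    [0,0,0],
    [0,0,-0.01],
    [0,0,-0.015],
    [0,0,-0.015],
    [0,0,-0.015],
    [0,0,-0.015],
    [0,0,-0.015],
    [0,0,-0.015],
    [0,0,-0.015],
  ],
)

```text
time: 8.58
position: [0.59, -0.3356, 0.114]
tool_rot: [0.016, -3.141, -0.0]
ft_force: [0.2, -0.1, -0.5]
grip_width: 0.417
grip_force: 14.6
```

>>> send_rows(
  xyz=[
    [0,0,10],
    [0,0,20],
    [0,0,30],
    [0,0,35],
    [0,0,40],
    [0,0,42],
    [0,0,43],
    [0,0,43],
    [0,0,43],
    [0,0,43],
  ],
  dr=[
    [0,0,0],
    [0,0,0],
    [0,0,0],
    [0,0,0],
    [0,0,0],
    [0,0,0],
    [0,0,0],
    [0,0,0],
    [0,0,0],
    [0,0,0],
  ],
)

```text
time: 9.42
position: [0.5921, -0.3375, 0.0801]
tool_rot: [-0.015, 3.138, -0.007]
ft_force: [-8.8, 2.9, 19.5]
grip_width: 0.428
grip_force: 15.7
```

```bash
python3 -c "
from h import *
to(.590,-.337,.072,180);st=get_state();print(st['position'],st['ft_force'].round(1),st['grip_width'])"
```

```text
t9.4 shift [2. 1. 8.] dr [-0.005  0.004  0.009] calls 0.2 rows
[ 0.59210939 -0.3374709   0.08008888] [-8.8  2.9 19.5] 0.4278302100317845
```

>>> send_rows(
  xyz=[
    [0,0,-3],
    [0,0,-3],
    [0,0,-3],
    [0,0,-3],
    [0,0,-3],
    [0,0,-3],
    [0,0,-3],
    [0,0,-3],
    [0,0,-3],
    [0,0,-3],
  ],
  dr=[
    [0,0,0],
    [0,0,0],
    [0,0,0],
    [0,0,0],
    [0,0,0],
    [0,0,0],
    [0,0,0],
    [0,0,0],
    [0,0,0],
    [0,0,0],
  ],
  jaw=75,
)

```text
time: 10.25
position: [0.5903, -0.336, 0.0758]
tool_rot: [0.016, -3.141, -0.0]
ft_force: [-0.1, 0.4, -0.3]
grip_width: 0.864
grip_force: 0.0
```

>>> send_rows(
  xyz=[
    [0,0,-15],
    [0,0,-40],
    [0,0,-70],
    [0,0,-105],
    [0,0,-140],
    [0,0,-175],
    [20,0,-200],
    [40,20,-220],
    [60,50,-230],
    [70,80,-230],
  ],
  dr=[
    [0,0,0],
    [0,0,0],
    [0,0,0],
    [0,0,0],
    [0,0,0],
    [0,0,0],
    [0,0,0],
    [0,0,0],
    [0,0,0],
    [0,0,0],
  ],
)

```text
time: 11.08
position: [0.5188, -0.2573, 0.3104]
tool_rot: [-0.011, 3.137, -0.006]
ft_force: [0.6, -0.3, -0.3]
grip_width: 0.855
grip_force: 0.0
```

```bash
python3 -c "
from h import *
st,im,K,W=snap('wrist','w4.png')
to(.514,.259,.3,190);print(st['position'],st['ft_force'].round(1))
to(.46,-.05,.3,190)"
```

```text
t11.1 shift [ -4. 507.  10.] dr [ 0.     0.002 -0.158] calls 12.2 rows
[ 0.51875923 -0.25726696  0.31036484] [ 0.6 -0.3 -0.3]
t11.1 shift [ 55. 199.  10.] dr [ 0.     0.002 -0.158] calls 5.0 rows
```

View pics/w4.png

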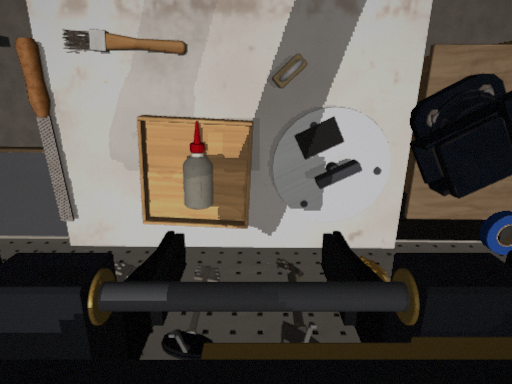

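>>> send_rows(
  xyz=[
    [0,40,0],
    [0,80,0],
    [0,120,0],
    [0,160,0],
    [0,200,0],
    [0,240,0],
    [0,280,0],
    [0,320,0],
    [0,360,0],
    [0,400,0],
  ],
  dr=[
    [0,0,0.02],
    [0,0,0.04],
    [0,0,0.06],
    [0,0,0.08],
    [0,0,0.1],
    [0,0,0.12],
    [0,0,0.14],
    [0,0,0.16],
    [0,0,0.16],
    [0,0,0.16],
  ],
  jaw=55,
)

```text
time: 11.97
position: [0.515, 0.1454, 0.3073]
tool_rot: [0.235, 3.131, -0.001]
ft_force: [1.3, 0.3, -0.5]
grip_width: 0.633
grip_force: 0.0
```

```bash
python3 -c "
from h import *
to(.514,.259,.16,171);st=get_state();print(st['position'],st['ft_force'].round(1),R.from_rotvec(st['tool_rot']).as_matrix()[:2,0])"
```

```text
t12.0 shift [ 18. 112. 147.] dr [-0.001  0.002  0.007] calls 4.5 rows
[0.51501114 0.14536751 0.3072612 ] [ 1.3  0.3 -0.5] [-0.98882826  0.14904224]
```

>>> send_rows(
  xyz=[
    [6,37,20],
    [12,75,50],
    [18,112,85],
    [18,112,120],
    [18,112,155],
    [18,112,185],
    [18,112,210],
    [18,112,230],
    [18,112,241],
    [18,112,247],
  ],
  dr=[
    [0,0,0],
    [0,0,0],
    [0,0,0],
    [0,0,0],
    [0,0,0],
    [0,0,0],
    [0,0,0],
    [0,0,0],
    [0,0,0],
    [0,0,0],
  ],
)

```text
time: 12.8
position: [0.5139, 0.2564, 0.058]
tool_rot: [-0.235, -3.131, 0.001]
ft_force: [-1.1, 0.1, 0.5]
grip_width: 0.635
grip_force: 0.0
```

>>> send_rows(
  xyz=[
    [0,0,0],
    [0,0,0],
    [0,0,0],
    [0,0,0],
    [0,0,0],
    [0,0,0],
    [0,0,0],
    [0,0,0],
    [0,0,0],
    [0,0,0],
  ],
  dr=[
    [0,0,0],
    [0,0,0],
    [0,0,0],
    [0,0,0],
    [0,0,0],
    [0,0,0],
    [0,0,0],
    [0,0,0],
    [0,0,0],
    [0,0,0],
  ],
  jaw=8,
  grip_force=30,
)

```text
time: 13.63
position: [0.5146, 0.2569, 0.0593]
tool_rot: [0.235, 3.132, 0.0]
ft_force: [0.1, 0.4, 3.1]
grip_width: 0.18
grip_force: 30.6
```

>>> send_rows(
  xyz=[
    [0,0,-10],
    [0,0,-30],
    [0,0,-60],
    [0,0,-90],
    [0,0,-120],
    [0,0,-150],
    [0,0,-180],
    [0,0,-205],
    [0,0,-215],
    [0,0,-215],
  ],
  dr=[
    [0,0,0],
    [0,0,0],
    [0,0,0],
    [0,0,0],
    [0,0,0],
    [0,0,0],
    [0,0,0],
    [0,0,0],
    [0,0,0],
    [0,0,0],
  ],
)

```text
time: 14.47
position: [0.5151, 0.2574, 0.2763]
tool_rot: [0.235, 3.129, 0.002]
ft_force: [0.4, 0.2, -2.0]
grip_width: 0.174
grip_force: 30.6
```

```bash
python3 -c "
from h import *
st,im,K,W=snap('wrist','w5.png')
print(st['position'],st['ft_force'].round(1),st['grip_width'])
to(.525,-.1,.3,180)"
```

```text
[0.51506212 0.25739814 0.27627344] [ 0.4  0.2 -2. ] 0.17393471469296082
t14.5 shift [ -64. -351.  -26.] dr [-0.     0.001 -0.15 ] calls 8.6 rows
```

View pics/w5.png

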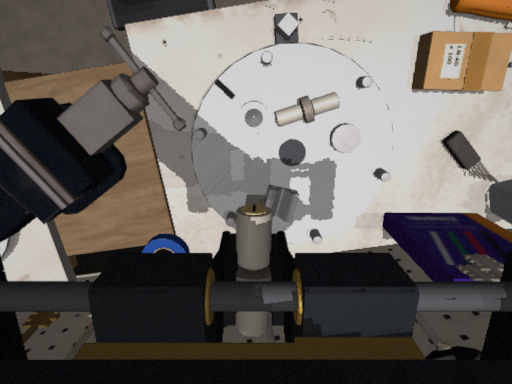

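Cylinder 1 is held squarely; cylinder 2 still stands at (307,109), ends (278,118)/(337,99).

```bash
python3 -c "
from h import *
K,W=cam('wrist',dict(position=[.5188,-.2573,.3104],tool_rot=[-.011,3.137,-.006]))
print(ray(K,W,[(184,190),(213,190),(198,207),(197,122)],.027).round(3).tolist())
K,W=cam('wrist',get_state())
print(ray(K,W,[(278,118),(337,99),(307,109)],.066).round(3).tolist())
to(.525,-.1,.3,180)"
```

```text
[[0.568, -0.353, 0.027], [0.567, -0.314, 0.027], [0.592, -0.335, 0.027], [0.476, -0.331, 0.027]]
[[0.463, 0.29, 0.066], [0.453, 0.352, 0.066], [0.459, 0.321, 0.066]]
t14.5 shift [ -64. -351.  -26.] dr [-0.     0.001 -0.15 ] calls 8.6 rows
```

>>> send_rows(
  xyz=[
    [0,-10,0],
    [-10,-40,-5],
    [-20,-75,-10],
    [-30,-110,-15],
    [-35,-150,-20],
    [-40,-190,-25],
    [-50,-230,-25],
    [-55,-270,-25],
    [-60,-310,-25],
    [-64,-350,-25],
  ],
  dr=[
    [0,0,0],
    [0,0,-0.02],
    [0,0,-0.04],
    [0,0,-0.06],
    [0,0,-0.08],
    [0,0,-0.1],
    [0,0,-0.12],
    [0,0,-0.15],
    [0,0,-0.15],
    [0,0,-0.15],
  ],
)

```text
time: 15.35
position: [0.5234, -0.1018, 0.2966]
tool_rot: [-0.001, -3.138, -0.001]
ft_force: [1.5, -0.9, -2.6]
grip_width: 0.177
grip_force: 30.7
```

```bash
python3 -c "
from h import *
to(.543,-.288,.1,180)"
```

```text
t15.3 shift [ -20. -186.  196.] dr [ 0.    -0.004 -0.001] calls 6.5 rows
```

>>> send_rows(
  xyz=[
    [-5,-35,0],
    [-10,-75,0],
    [-15,-115,0],
    [-20,-155,10],
    [-20,-186,40],
    [-20,-186,75],
    [-20,-186,110],
    [-20,-186,145],
    [-20,-186,180],
    [-20,-186,210],
  ],
  dr=[
    [0,0,0],
    [0,0,0],
    [0,0,0],
    [0,0,0],
    [0,0,0],
    [0,0,0],
    [0,0,0],
    [0,0,0],
    [0,0,0],
    [0,0,0],
  ],
)

```text
time: 16.18
position: [0.5418, -0.2845, 0.0838]
tool_rot: [-0.0, -3.136, -0.005]
ft_force: [-0.4, -0.5, -1.9]
grip_width: 0.177
grip_force: 30.7
```

>>> send_rows(
  xyz=[
    [0,0,10],
    [0,0,20],
    [0,0,28],
    [0,0,34],
    [0,0,37],
    [0,0,38],
    [0,0,38],
    [0,0,38],
    [0,0,38],
    [0,0,38],
  ],
  dr=[
    [0,0,0],
    [0,0,0],
    [0,0,0],
    [0,0,0],
    [0,0,0],
    [0,0,0],
    [0,0,0],
    [0,0,0],
    [0,0,0],
    [0,0,0],
  ],
)

```text
time: 17.02
position: [0.5458, -0.2852, 0.0515]
tool_rot: [-0.0, 3.141, -0.001]
ft_force: [0.9, -0.4, -2.0]
grip_width: 0.175
grip_force: 30.7
```

>>> send_rows(
  xyz=[
    [0,0,0],
    [0,0,0],
    [0,0,0],
    [0,0,0],
    [0,0,0],
    [0,0,-20],
    [0,0,-50],
    [0,0,-85],
    [0,0,-120],
    [0,0,-150],
  ],
  dr=[
    [0,0,0],
    [0,0,0],
    [0,0,0],
    [0,0,0],
    [0,0,0],
    [0,0,0],
    [0,0,0],
    [0,0,0],
    [0,0,0],
    [0,0,0],
  ],
  jaw=32,
)

```text
time: 17.85
position: [0.5458, -0.2848, 0.2035]
tool_rot: [-0.001, 3.14, -0.001]
ft_force: [0.6, -1.1, 0.3]
grip_width: 0.37
grip_force: 0.0
```

>>> send_rows(
  xyz=[
    [0,0,-30],
    [0,0,-60],
    [0,30,-90],
    [0,65,-100],
    [0,105,-105],
    [0,145,-105],
    [0,185,-105],
    [0,225,-105],
    [0,265,-105],
    [0,300,-105],
  ],
  dr=[
    [0,0,0],
    [0,0,0],
    [0,0,0],
    [0,0,0],
    [0,0,0.12],
    [0,0,0.24],
    [0,0,0.36],
    [0,0,0.48],
    [0,0,0.6],
    [0,0,0.72],
  ],
  jaw=55,
)

```text
time: 18.68
position: [0.545, 0.0154, 0.3063]
tool_rot: [1.097, 2.943, -0.0]
ft_force: [-0.0, 1.0, -0.7]
grip_width: 0.632
grip_force: 0.0
```

```bash
python3 -c "
from h import *
to(.46,.322,.26,98)
st=get_state();print(st['position'],st['joint_positions'].round(2))"
```

```text
t18.7 shift [265. 176.  46.] dr [0.001 0.001 0.717] calls 7.7 rows
[0.54499382 0.01535966 0.30630589] [ 0.64  0.13 -0.79  1.59  0.09  1.46  0.71]
```

>>> send_rows(
  xyz=[
    [30,20,5],
    [60,40,10],
    [90,60,15],
    [120,80,20],
    [150,100,25],
    [180,120,30],
    [210,140,35],
    [240,160,40],
    [265,176,46],
    [265,176,46],
  ],
  dr=[
    [0,0,0.09],
    [0,0,0.18],
    [0,0,0.27],
    [0,0,0.36],
    [0,0,0.45],
    [0,0,0.54],
    [0,0,0.63],
    [0,0,0.717],
    [0,0,0.717],
    [0,0,0.717],
  ],
)

```text
time: 19.52
position: [0.4541, 0.3259, 0.2594]
tool_rot: [-2.039, -2.384, -0.002]
ft_force: [-1.1, -0.2, 0.4]
grip_width: 0.633
grip_force: 0.0
```

```bash
python3 -c "
from h import *
st,im,K,W=snap('wrist','w6.png')
to(.459,.322,.06,98)
st=get_state();print(st['position'],st['joint_positions'].round(2))
print(proj(K,W,[(.459,.322,.066),(.464,.291,.066),(.454,.353,.066)]).round(0).tolist())"
```

```text
t19.6 shift [ -1.   3. 200.] dr [-0.001 -0.002  0.013] calls 4.8 rows
[0.45601411 0.32271097 0.25961829] [ 0.17  0.22 -0.96  1.63  0.18  1.39 -0.65]
[[259.0, 176.0], [259.0, 204.0], [259.0, 147.0]]
```

View pics/w6.png

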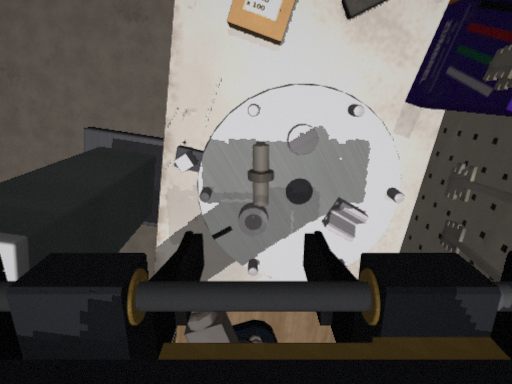

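Cylinder 2 at (260,174), in line with the jaws as predicted.

>>> send_rows(
  xyz=[
    [-1,3,25],
    [-1,3,55],
    [0,3,85],
    [0,3,115],
    [0,3,145],
    [0,3,170],
    [0,3,187],
    [0,3,195],
    [0,3,199],
    [0,3,200],
  ],
  dr=[
    [0,0,0.01],
    [0,0,0.01],
    [0,0,0.01],
    [0,0,0.01],
    [0,0,0.01],
    [0,0,0.01],
    [0,0,0.01],
    [0,0,0.01],
    [0,0,0.01],
    [0,0,0.01],
  ],
)

```text
time: 20.4
position: [0.4624, 0.3186, 0.0599]
tool_rot: [2.068, 2.365, -0.0]
ft_force: [-0.9, -0.3, 1.3]
grip_width: 0.633
grip_force: 0.0
```

>>> send_rows(
  xyz=[
    [0,0,0],
    [0,0,0],
    [0,0,0],
    [0,0,0],
    [0,0,0],
    [0,0,0],
    [0,0,0],
    [0,0,0],
    [0,0,0],
    [0,0,0],
  ],
  dr=[
    [0,0,0],
    [0,0,0],
    [0,0,0],
    [0,0,0],
    [0,0,0],
    [0,0,0],
    [0,0,0],
    [0,0,0],
    [0,0,0],
    [0,0,0],
  ],
  jaw=8,
  grip_force=30,
)

```text
time: 21.23
position: [0.4622, 0.3193, 0.06]
tool_rot: [2.067, 2.366, 0.001]
ft_force: [0.5, -0.7, 0.8]
grip_width: 0.176
grip_force: 30.0
```

>>> send_rows(
  xyz=[
    [0,0,-10],
    [0,0,-30],
    [0,0,-60],
    [0,0,-90],
    [0,0,-120],
    [0,0,-150],
    [0,0,-180],
    [0,0,-205],
    [0,0,-230],
    [0,0,-240],
  ],
  dr=[
    [0,0,0],
    [0,0,0],
    [0,0,0],
    [0,0,0],
    [0,0,0],
    [0,0,0],
    [0,0,0],
    [0,0,0],
    [0,0,0],
    [0,0,0],
  ],
)

```text
time: 22.07
position: [0.4622, 0.3203, 0.3037]
tool_rot: [2.065, 2.365, 0.006]
ft_force: [0.2, 0.1, -1.9]
grip_width: 0.177
grip_force: 30.0
```

```bash
python3 -c "
from h import *
st=get_state();print(st['position'],st['ft_force'].round(1),st['grip_width'])
to(.52,.05,.3,140)"
```

```text
[0.46222545 0.3203384  0.30367062] [ 0.2  0.1 -1.9] 0.17665967149613668
t22.1 shift [-276.   21.    3.] dr [ 0.005  0.    -0.737] calls 6.6 rows
```

>>> send_rows(
  xyz=[
    [-20,2,0],
    [-50,4,0],
    [-80,6,0],
    [-110,9,0],
    [-140,12,0],
    [-170,14,0],
    [-200,16,0],
    [-230,18,0],
    [-255,20,0],
    [-276,21,0],
  ],
  dr=[
    [0,0,-0.04],
    [0,0,-0.1],
    [0,0,-0.17],
    [0,0,-0.25],
    [0,0,-0.33],
    [0,0,-0.41],
    [0,0,-0.5],
    [0,0,-0.59],
    [0,0,-0.67],
    [0,0,-0.737],
  ],
)

```text
time: 22.9
position: [0.5194, 0.046, 0.2989]
tool_rot: [-1.073, -2.951, 0.002]
ft_force: [0.4, 0.3, -1.6]
grip_width: 0.173
grip_force: 30.0
```

```bash
python3 -c "
from h import *
to(.545,-.26,.3,180)"
```

```text
t22.9 shift [-216. -218.   -1.] dr [-0.001 -0.001 -0.697] calls 7.4 rows
```

>>> send_rows(
  xyz=[
    [-21,-22,0],
    [-43,-44,0],
    [-65,-66,0],
    [-86,-88,0],
    [-108,-110,0],
    [-130,-132,0],
    [-151,-154,0],
    [-173,-176,0],
    [-195,-198,0],
    [-216,-218,0],
  ],
  dr=[
    [0,0,-0.07],
    [0,0,-0.14],
    [0,0,-0.21],
    [0,0,-0.28],
    [0,0,-0.35],
    [0,0,-0.42],
    [0,0,-0.49],
    [0,0,-0.56],
    [0,0,-0.63],
    [0,0,-0.697],
  ],
)

```text
time: 23.73
position: [0.544, -0.259, 0.2988]
tool_rot: [0.001, -3.14, -0.001]
ft_force: [0.9, -0.4, -1.1]
grip_width: 0.179
grip_force: 30.0
```

```bash
python3 -c "
from h import *
st,im,K,W=snap('wrist','w7.png')
to(.545,-.385,.05,180)
print(proj(K,W,[(.545,-.385,.03),(.548,-.337,.005)]).round(0).tolist())"
```

```text
t23.8 shift [  -3. -117.  248.] dr [-0.003 -0.002 -0.005] calls 6.6 rows
[[155.0, 160.0], [196.0, 158.0]]
```

View pics/w7.png

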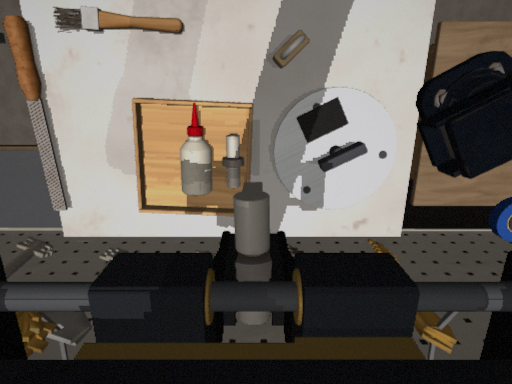

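Cylinder 1 lies upright in the tray's right lane (233,162), bottle lying at (197,165); left lane free.

>>> send_rows(
  xyz=[
    [0,-35,0],
    [0,-75,0],
    [-2,-105,0],
    [-3,-115,20],
    [-3,-116,50],
    [-3,-116,85],
    [-3,-116,120],
    [-3,-116,155],
    [-3,-116,185],
    [-3,-116,210],
  ],
  dr=[
    [0,0,0],
    [0,0,0],
    [0,0,0],
    [0,0,0],
    [0,0,0],
    [0,0,0],
    [0,0,0],
    [0,0,0],
    [0,0,0],
    [0,0,0],
  ],
)

```text
time: 24.62
position: [0.5458, -0.3719, 0.086]
tool_rot: [-0.003, -3.138, -0.005]
ft_force: [0.1, -0.8, -2.0]
grip_width: 0.175
grip_force: 30.0
```

>>> send_rows(
  xyz=[
    [0,0,10],
    [0,0,20],
    [0,0,28],
    [0,0,34],
    [0,0,37],
    [0,0,38],
    [0,0,38],
    [0,0,38],
    [0,0,38],
    [0,0,38],
  ],
  dr=[
    [0,0,0],
    [0,0,0],
    [0,0,0],
    [0,0,0],
    [0,0,0],
    [0,0,0],
    [0,0,0],
    [0,0,0],
    [0,0,0],
    [0,0,0],
  ],
)

```text
time: 25.45
position: [0.5478, -0.3736, 0.0526]
tool_rot: [0.004, 3.141, -0.001]
ft_force: [-0.6, 0.1, -1.4]
grip_width: 0.174
grip_force: 30.0
```

>>> send_rows(
  xyz=[
    [0,0,0],
    [0,0,0],
    [0,0,0],
    [0,0,0],
    [0,0,0],
    [0,0,-20],
    [0,0,-50],
    [0,0,-85],
    [0,0,-120],
    [0,0,-150],
  ],
  dr=[
    [0,0,0],
    [0,0,0],
    [0,0,0],
    [0,0,0],
    [0,0,0],
    [0,0,0],
    [0,0,0],
    [0,0,0],
    [0,0,0],
    [0,0,0],
  ],
  jaw=32,
)

```text
time: 26.28
position: [0.5479, -0.3733, 0.2045]
tool_rot: [0.003, 3.14, -0.001]
ft_force: [0.7, -0.4, 0.2]
grip_width: 0.366
grip_force: 0.0
```

>>> send_rows(
  xyz=[
    [0,0,-30],
    [0,0,-60],
    [0,30,-85],
    [0,65,-100],
    [10,105,-105],
    [20,145,-105],
    [20,165,-105],
    [20,165,-105],
    [20,165,-105],
    [20,165,-105],
  ],
  dr=[
    [0,0,0],
    [0,0,0],
    [0,0,0],
    [0,0,0],
    [0,0,0],
    [0,0,0],
    [0,0,0],
    [0,0,0],
    [0,0,0],
    [0,0,0],
  ],
  jaw=0,
)

```text
time: 27.12
position: [0.5277, -0.2095, 0.307]
tool_rot: [-0.005, -3.142, 0.002]
ft_force: [-0.2, -1.0, -0.8]
grip_width: 0.009
grip_force: 0.0
```

```bash
python3 - <<'E'
from h import *
st,im,K,W=snap("wrist","w8.png"); np.savez("w8.npz",K=K,W=W)
print(st["position"],st["joint_positions"].round(2))
for y in range(0,1):
  pass
E
```

```text
[ 0.5277287  -0.20951219  0.30697841] [ 0.92  0.17 -0.67  1.54  0.11  1.47  1.82]
```

View pics/w8.png

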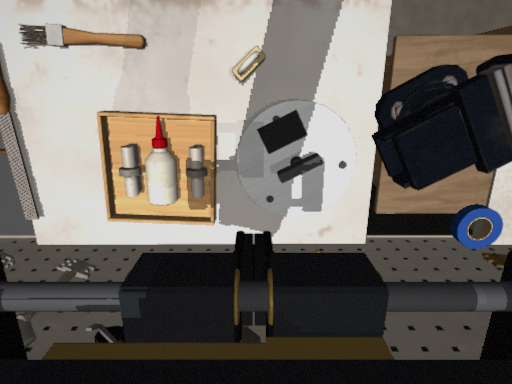

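All three are in the tray, at rest. Plate pad at (283,132), handle (300,166), padlock (249,63). Next: turn the disc.

>>> send_rows(
  xyz=[
    [5,38,0],
    [10,78,0],
    [15,118,0],
    [20,158,0],
    [25,198,0],
    [35,238,0],
    [50,276,0],
    [70,312,0],
    [90,348,0],
    [110,380,0],
  ],
  dr=[
    [0,0,0],
    [0,0,0],
    [0,0,0],
    [0,0,0],
    [0,0,0],
    [0,0,0],
    [0,0,0],
    [0,0,0],
    [0,0,0],
    [0,0,0],
  ],
)

```text
time: 28.0
position: [0.4183, 0.1732, 0.307]
tool_rot: [-0.005, -3.142, -0.002]
ft_force: [0.8, -0.3, 0.1]
grip_width: 0.009
grip_force: 0.0
```

```bash
python3 - <<'E'
from h import *
to(.405,.245,.2,180)
to(.405,.245,.060,180)
E
```

```text
t28.0 shift [ 14.  72. 107.] dr [ 0.001 -0.    -0.003] calls 3.1 rows
t28.0 shift [ 14.  71. 247.] dr [ 0.001 -0.    -0.003] calls 6.2 rows
```

>>> send_rows(
  xyz=[
    [7,35,20],
    [14,71,50],
    [14,71,85],
    [14,71,120],
    [14,71,155],
    [14,71,185],
    [14,71,212],
    [14,71,232],
    [14,71,243],
    [14,71,247],
  ],
  dr=[
    [0,0,0],
    [0,0,0],
    [0,0,0],
    [0,0,0],
    [0,0,0],
    [0,0,0],
    [0,0,0],
    [0,0,0],
    [0,0,0],
    [0,0,0],
  ],
)

```text
time: 28.83
position: [0.4044, 0.242, 0.0581]
tool_rot: [-0.006, -3.138, -0.0]
ft_force: [-0.1, -0.4, 0.2]
grip_width: 0.005
grip_force: 0.0
```

>>> send_rows(
  xyz=[
    [0,8,0],
    [0,17,0],
    [0,26,0],
    [0,35,0],
    [0,44,0],
    [0,53,0],
    [0,62,0],
    [0,71,0],
    [0,80,0],
    [0,87,0],
  ],
  dr=[
    [0,0,0],
    [0,0,0],
    [0,0,0],
    [0,0,0],
    [0,0,0],
    [0,0,0],
    [0,0,0],
    [0,0,0],
    [0,0,0],
    [0,0,0],
  ],
)

```text
time: 29.67
position: [0.4075, 0.3299, 0.0613]
tool_rot: [0.006, 3.138, -0.002]
ft_force: [3.3, -4.4, 0.7]
grip_width: 0.007
grip_force: 2.3
```

```bash
python3 - <<'E'
from h import *
st,im,K,W=snap("wrist","w9.png"); np.savez("w9.npz",K=K,W=W)
print(st["position"],st["ft_force"].round(1))
E
```

```text
[0.4074934  0.32987231 0.06127036] [ 3.3 -4.4  0.7]
```

View pics/w9.png

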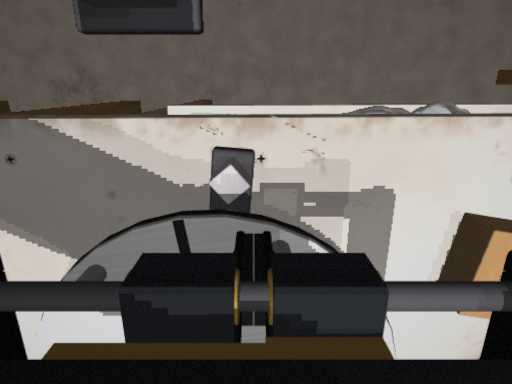

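```bash
python3 - <<'E'
from h import *
d=np.load("w9.npz");K,W=d["K"],d["W"]; c=np.array([.503,.305])
for n,uv,z in(("mark out",(179,222),.036),("mark in",(183,250),.036),("ptr",(231,184),.034),("ptr tip",(230,166),.034),("ptr tip2",(231,202),.034)):
    p=ray(K,W,[uv],z)[0,:2];q=p-c;print(n,p.round(3),np.hypot(*q).round(3),np.degrees(np.arctan2(q[1],q[0]))%360)
E
```

```text
mark out [0.393 0.288] 0.111 188.78900893985795
mark in [0.411 0.289] 0.094 189.79328880033205
ptr [0.372 0.317] 0.132 174.5991309994805
ptr tip [0.362 0.317] 0.142 175.0955130676706
ptr tip2 [0.382 0.317] 0.121 174.25888559235128
```

>>> send_rows(
  xyz=[
    [-2,3,0],
    [-4,7,0],
    [-6,11,0],
    [-7,15,0],
    [-8,18,0],
    [-8,20,0],
    [-8,22,0],
    [-8,23,0],
    [-8,24,0],
    [-8,24,0],
  ],
  dr=[
    [0,0,0],
    [0,0,0],
    [0,0,0],
    [0,0,0],
    [0,0,0],
    [0,0,0],
    [0,0,0],
    [0,0,0],
    [0,0,0],
    [0,0,0],
  ],
)

```text
time: 30.55
position: [0.4154, 0.3524, 0.0598]
tool_rot: [0.007, 3.139, -0.003]
ft_force: [4.1, -5.9, 0.5]
grip_width: 0.002
grip_force: 2.8
```

>>> send_rows(
  xyz=[
    [0,-4,0],
    [0,-10,0],
    [0,-15,0],
    [0,-15,-20],
    [0,-15,-55],
    [-5,-20,-95],
    [-15,-25,-135],
    [-25,-30,-175],
    [-35,-35,-215],
    [-45,-35,-250],
  ],
  dr=[
    [0,0,0],
    [0,0,0],
    [0,0,0],
    [0,0,0],
    [0,0,0],
    [0,0,0],
    [0,0,0],
    [0,0,0],
    [0,0,0],
    [0,0,0],
  ],
)

```text
time: 31.38
position: [0.4583, 0.3184, 0.3128]
tool_rot: [0.004, 3.139, 0.0]
ft_force: [1.8, 0.4, -0.4]
grip_width: 0.003
grip_force: 0.0
```

>>> send_rows(
  xyz=[
    [0,0,-10],
    [0,0,-10],
    [0,0,-10],
    [0,0,-10],
    [0,0,-10],
    [0,0,-10],
    [0,0,-10],
    [0,0,-10],
    [0,0,-10],
    [0,0,-10],
  ],
  dr=[
    [0,0,0],
    [0,0,0],
    [0,0,0],
    [0,0,0],
    [0,0,0],
    [0,0,0],
    [0,0,0],
    [0,0,0],
    [0,0,0],
    [0,0,0],
  ],
)

```text
time: 32.22
position: [0.458, 0.3189, 0.3197]
tool_rot: [-0.003, -3.141, 0.0]
ft_force: [-1.0, 0.1, 0.5]
grip_width: 0.012
grip_force: 0.0
```

```bash
python3 - <<'E'
from h import *
st,im,K,W=snap("wrist","w10.png"); np.savez("w10.npz",K=K,W=W)
print(st["position"],st["ft_force"].round(1))
p=proj(K,W,[(.503,.305,.04)])[0].round(0); print(p)
x,y=max(0,int(p[0])-140),max(0,int(p[1])-130); print("crop",x,y); cr=im[y:y+230,x:x+280,::-1]
cv2.imwrite("pics/w10c.png",cv2.resize(cr,None,fx=2.5,fy=2.5,interpolation=cv2.INTER_CUBIC))
E
```

```text
[0.45796614 0.31888367 0.31972397] [-1.   0.1  0.5]
[244. 190.]
crop 104 60
```

View pics/w10c.png

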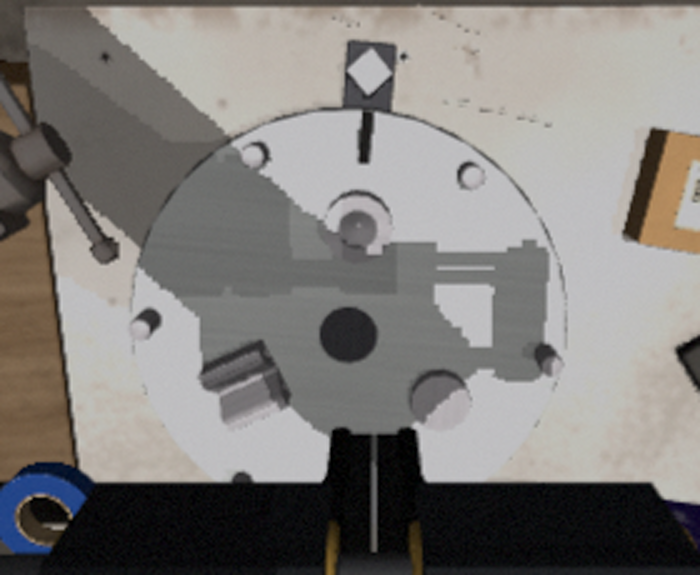

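Mark (366,137) lines up with the pointer (369,70) about the hub (348,334). Now the geometry for seating.

```bash
python3 - <<'E'
from h import *
from scipy.optimize import least_squares
d=np.load("w10.npz");K,W=d["K"],d["W"]
f=lambda l,z:ray(K,W,np.array(l)/2.5+[104,60],z)[:,:2]*1000
hub=f([(348,334)],.036)[0]; print("hub",hub.round(1))
pt=f([(370,71)],.034)[0]; mk=f([(366,137)],.036)[0]
print("ptr",pt.round(1),np.linalg.norm(pt-hub),"mark",mk.round(1),np.linalg.norm(mk-hub))
a=lambda p,c:np.degrees(np.arctan2(*(p-c)[::-1]))%360
print("angles",a(pt,hub),a(mk,hub))
pg=f([(253,158),(472,178),(555,367),(140,329)],.06)
# angles rel mark ccw: left-front +30? right(+y)= cw
rel=np.radians([30,-30,-90,90])
r=least_squares(lambda v:(pg-(v[:2]+v[3]*np.c_[np.cos(v[2]+rel),np.sin(v[2]+rel)])).ravel(),[503,305,3.05,108])
print("peg fit",r.x[:2].round(1),np.degrees(r.x[2]),r.x[3],r.fun.round(1))
print("cone",f([(358,224)],.056),"flat",f([(441,398)],.048))
# plate/padlock from w8
d=np.load("w8.npz");K,W=d["K"],d["W"]
im=cv2.imread("pics/w8.png"); 
cv2.imwrite("pics/w8c.png",cv2.resize(im[30:230,220:380],None,fx=3.0,fy=3.0,interpolation=cv2.INTER_CUBIC))
E
```

```text
hub [509.8 304.4]
ptr [372.7 316.8] 137.65975100881164 mark [404.7 314.7] 105.63996799248878
angles 174.8229056569054 174.40157034717834
peg fit [510.1 305.1] 174.63542684089026 107.65564508722002 [ 0.4 -0.   0.1 -1.   0.2  1.  -0.8  0. ]
cone [[445.63641665 310.6665671 ]] flat [[542.69378446 355.08485394]]
```

View pics/w8c.png

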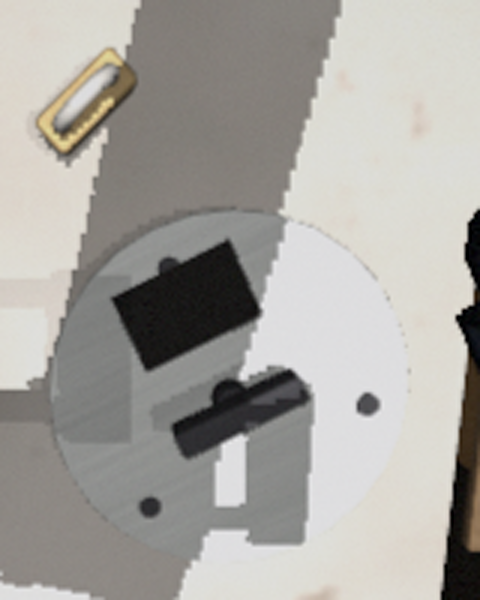

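Crop shows pad corners (112,298),(229,240),(262,313),(148,370), foot bolts (150,507),(367,404),(170,268), handle bar centre (240,413), padlock (86,102) turned ~45°.

```bash
python3 - <<'E'
from h import *
from scipy.optimize import least_squares
d=np.load("w8.npz");K,W=d["K"],d["W"]
f=lambda l,z:ray(K,W,np.array(l)/3+[220,30],z)[:,:2]*1000
a=lambda v:np.degrees(np.arctan2(v[1],v[0]))
pad=f([(112,298),(229,240),(262,313),(148,370)],.025); pc=pad.mean(0)
print("pad",pc.round(1),"long dir",a(pad[1]-pad[0]),a(pad[2]-pad[3]),"sizes",np.linalg.norm(pad[1]-pad[0]),np.linalg.norm(pad[2]-pad[1]))
b=f([(150,507),(367,404)],.024); print("bolts",b.round(1).tolist(),"dist (107)",np.linalg.norm(b[1]-b[0]))
# unknown centre, yaw phi (plate x dir), pts: pad(-44,0), groove, flat
loc=np.array([[-44,0],[62*np.cos(np.pi*5/3),62*np.sin(np.pi*5/3)],[62*np.cos(np.pi/3),62*np.sin(np.pi/3)]])
obs=np.vstack([pc,b])
def res(v):
    c,s=np.cos(v[2]),np.sin(v[2]); return (v[:2]+v[3]*loc@np.array([[c,s],[-s,c]])-obs).ravel()
r=least_squares(res,[530,-155,.5,1]);print("plate",r.x[:2].round(1),np.degrees(r.x[2]),r.x[3],r.fun.round(1))
h=f([(172,428),(290,368),(308,395),(190,458)],.066);print("handle",h.mean(0).round(1),a(h[1]-h[0]))
o=f([(52,390),(409,385),(235,207)],.023);print("rim",o.round(0).tolist())
pl=f([(66,128),(120,78),(93,102)],.066);print("shackle",pl.round(0).tolist())
pk=f([(36,122),(112,46),(136,80),(66,158)],.036);print("body",pk.round(0).tolist(),pk.mean(0),a(pk[1]-pk[0]),a(pk[2]-pk[3]))
E
```

```text
pad [ 496.  -172.8] long dir 115.98481324671597 116.82793846343829 sizes 54.640823670674905 34.10077648996809
bolts [[587.2, -187.7], [539.3, -92.2]] dist (107) 106.77316019500346
plate [ 535.5 -153.6] 26.407153219429038 0.9960136166135913 [ 0.3 -0.2 -0.3 -0.1  0.   0.3]
handle [ 533.2 -154.5] 117.7529526211838
rim [[533.0, -232.0], [531.0, -74.0], [455.0, -154.0]]
shackle [[426.0, -223.0], [409.0, -203.0], [417.0, -213.0]]
body [[422.0, -235.0], [395.0, -205.0], [407.0, -196.0], [436.0, -224.0]] [ 415.11620025 -215.09592103] 132.4709255888148 136.08161682679125
```

>>> send_rows(
  xyz=[
    [-5,-38,0],
    [-10,-76,0],
    [-15,-114,0],
    [-20,-152,0],
    [-25,-190,0],
    [-30,-230,0],
    [-40,-270,0],
    [-50,-310,0],
    [-60,-350,0],
    [-70,-385,0],
  ],
  dr=[
    [0,0,0.11],
    [0,0,0.22],
    [0,0,0.33],
    [0,0,0.44],
    [0,0,0.55],
    [0,0,0.66],
    [0,0,0.77],
    [0,0,0.88],
    [0,0,0.99],
    [0,0,1.1],
  ],
  jaw=50,
)

```text
time: 33.1
position: [0.5272, -0.0695, 0.3201]
tool_rot: [1.654, 2.669, -0.002]
ft_force: [0.6, 0.4, 1.1]
grip_width: 0.566
grip_force: 0.0
```

```bash
python3 - <<'E'
from h import *
to(.5355,-.1536,.2,116.4)
E
```

```text
t33.1 shift [-79. -30. 120.] dr [-0.     0.002  0.   ] calls 3.5 rows
```

>>> send_rows(
  xyz=[
    [-20,-8,15],
    [-40,-15,40],
    [-60,-23,70],
    [-79,-30,100],
    [-79,-30,120],
    [-79,-30,120],
    [-79,-30,120],
    [-79,-30,120],
    [-79,-30,120],
    [-79,-30,120],
  ],
  dr=[
    [0,0,0],
    [0,0,0],
    [0,0,0],
    [0,0,0],
    [0,0,0],
    [0,0,0],
    [0,0,0],
    [0,0,0],
    [0,0,0],
    [0,0,0],
  ],
)

```text
time: 33.93
position: [0.5372, -0.1497, 0.2018]
tool_rot: [1.642, 2.675, 0.0]
ft_force: [0.9, 0.7, 1.0]
grip_width: 0.577
grip_force: 0.0
```

```bash
python3 - <<'E'
from h import *
st,im,K,W=snap("wrist","w11.png"); np.savez("w11.npz",K=K,W=W)
print(st["position"])
to(.5355,-.1536,.054,116.4)
# quick check: predicted pixel of bolts/pad vs dark blobs
c,s=np.cos(np.radians(26.4)),np.sin(np.radians(26.4)); M=np.array([[c,-s],[s,c]])
loc=np.array([[-44,0],[31,-53.7],[31,53.7],[0,28],[0,-28]])/1000
P=np.c_[loc@M.T+[.5355,-.1536],[.025,.023,.023,.067,.067]]; print(proj(K,W,P).round(0).tolist())
g=im.max(2)<60; n,l,s_,c_=cv2.connectedComponentsWithStats(g.astype(np.uint8))
print([(s_[i,4],c_[i].round(0).tolist()) for i in range(1,n) if 40<s_[i,4]<8000])
E
```

```text
[ 0.53724119 -0.14969776  0.201845  ]
t34.0 shift [ -2.  -3. 148.] dr [0.002 0.002 0.009] calls 3.5 rows
[[207.0, 178.0], [279.0, 226.0], [283.0, 124.0], [251.0, 159.0], [250.0, 220.0]]
[(np.int32(291), [53.0, 4.0]), (np.int32(47), [178.0, 2.0]), (np.int32(48), [507.0, 66.0]), (np.int32(41), [483.0, 68.0]), (np.int32(43), [509.0, 101.0]), (np.int32(46), [485.0, 134.0]), (np.int32(1840), [207.0, 176.0]), (np.int32(498), [126.0, 173.0]), (np.int32(778), [250.0, 186.0]), (np.int32(41), [462.0, 166.0]), (np.int32(57), [486.0, 176.0]), (np.int32(43), [440.0, 196.0]), (np.int32(57), [462.0, 209.0]), (np.int32(81), [488.0, 224.0]), (np.int32(49), [279.0, 226.0]), (np.int32(52), [438.0, 240.0])]
```

>>> send_rows(
  xyz=[
    [-1,-2,20],
    [-2,-3,45],
    [-2,-3,70],
    [-2,-3,95],
    [-2,-3,115],
    [-2,-3,130],
    [-2,-3,140],
    [-2,-3,146],
    [-2,-3,148],
    [-2,-3,148],
  ],
  dr=[
    [0,0,0.009],
    [0,0,0.009],
    [0,0,0.009],
    [0,0,0.009],
    [0,0,0.009],
    [0,0,0.009],
    [0,0,0.009],
    [0,0,0.009],
    [0,0,0.009],
    [0,0,0.009],
  ],
)

```text
time: 34.82
position: [0.5348, -0.1535, 0.0523]
tool_rot: [1.656, 2.669, 0.0]
ft_force: [-0.5, -1.0, 0.2]
grip_width: 0.576
grip_force: 0.0
```

>>> send_rows(
  xyz=[
    [0,0,0],
    [0,0,0],
    [0,0,0],
    [0,0,0],
    [0,0,0],
    [0,0,0],
    [0,0,0],
    [0,0,0],
    [0,0,0],
    [0,0,0],
  ],
  dr=[
    [0,0,0],
    [0,0,0],
    [0,0,0],
    [0,0,0],
    [0,0,0],
    [0,0,0],
    [0,0,0],
    [0,0,0],
    [0,0,0],
    [0,0,0],
  ],
  jaw=4,
  grip_force=55,
)

```text
time: 35.65
position: [0.5346, -0.1534, 0.0521]
tool_rot: [1.657, 2.669, 0.0]
ft_force: [1.5, 0.4, 0.0]
grip_width: 0.136
grip_force: 55.0
```

```bash
python3 - <<'E'
from h import *
st=get_state();print(st["position"],st["grip_width"],st["grip_force"],st["ft_force"].round(1))
to(.5355,-.1536,.054,116.4)
E
```

```text
[ 0.5346139  -0.15341343  0.05205699] 0.1360480422287039 54.99992402270436 [1.5 0.4 0. ]
t35.6 shift [-1.  1. -2.] dr [ 0.     0.    -0.001] calls 0.1 rows
```

>>> send_rows(
  xyz=[
    [0,0,-5],
    [0,0,-20],
    [0,0,-45],
    [0,0,-75],
    [0,0,-105],
    [0,0,-135],
    [0,0,-165],
    [0,0,-190],
    [0,0,-205],
    [0,0,-210],
  ],
  dr=[
    [0,0,0],
    [0,0,0],
    [0,0,0],
    [0,0,0],
    [0,0,0],
    [0,0,0],
    [0,0,0],
    [0,0,0],
    [0,0,0],
    [0,0,0],
  ],
)

```text
time: 36.48
position: [0.5348, -0.1535, 0.2642]
tool_rot: [1.656, 2.667, -0.0]
ft_force: [1.2, 0.3, -5.2]
grip_width: 0.132
grip_force: 55.0
```

```bash
python3 - <<'E'
from h import *
st=get_state();print(st["position"],st["grip_width"],st["grip_force"],st["ft_force"].round(1),st["torque"].round(2))
to(.51,.15,.26,100)
E
```

```text
[ 0.53484531 -0.15353054  0.26420665] 0.13175276250582718 54.999844171106815 [ 1.2  0.3 -5.2] [ 0.01 -0.24  0.01]
t36.5 shift [283. 112.   4.] dr [0.002 0.002 0.285] calls 7.3 rows
```

>>> send_rows(
  xyz=[
    [15,6,0],
    [45,18,0],
    [78,30,0],
    [112,44,0],
    [146,58,0],
    [180,72,0],
    [212,84,0],
    [243,96,0],
    [268,106,0],
    [283,112,0],
  ],
  dr=[
    [0,0,0.01],
    [0,0,0.03],
    [0,0,0.06],
    [0,0,0.1],
    [0,0,0.14],
    [0,0,0.18],
    [0,0,0.22],
    [0,0,0.25],
    [0,0,0.275],
    [0,0,0.285],
  ],
)

```text
time: 37.32
position: [0.5068, 0.1538, 0.2605]
tool_rot: [-2.013, -2.408, 0.002]
ft_force: [0.7, -1.0, -4.0]
grip_width: 0.136
grip_force: 55.0
```

```bash
python3 - <<'E'
from h import *
to(.51,.305,.18,84.6)
E
```

```text
t37.3 shift [148.  30.  81.] dr [-0.003 -0.001  0.273] calls 4.1 rows
```

>>> send_rows(
  xyz=[
    [15,3,0],
    [40,8,0],
    [70,14,0],
    [100,20,10],
    [125,25,25],
    [142,29,45],
    [148,30,65],
    [148,30,77],
    [148,30,81],
    [148,30,81],
  ],
  dr=[
    [0,0,0.03],
    [0,0,0.07],
    [0,0,0.13],
    [0,0,0.19],
    [0,0,0.23],
    [0,0,0.26],
    [0,0,0.273],
    [0,0,0.273],
    [0,0,0.273],
    [0,0,0.273],
  ],
)

```text
time: 38.15
position: [0.5124, 0.2987, 0.1788]
tool_rot: [-2.329, -2.108, 0.007]
ft_force: [0.1, -0.2, -4.8]
grip_width: 0.135
grip_force: 55.0
```

```bash
python3 - <<'E'
from h import *
st=get_state();print(st["position"],st["tool_rot"].round(3))
to(.510,.305,.112,84.6)
E
```

```text
[0.51239852 0.29867647 0.17883036] [-2.329 -2.108  0.007]
t38.1 shift [ 6. -3. 67.] dr [-0.003  0.003 -0.005] calls 1.6 rows
```

>>> send_rows(
  xyz=[
    [2,-1,10],
    [4,-2,20],
    [6,-3,30],
    [6,-3,40],
    [6,-3,50],
    [6,-3,58],
    [6,-3,63],
    [6,-3,66],
    [6,-3,67],
    [6,-3,67],
  ],
  dr=[
    [0,0,0],
    [0,0,0],
    [0,0,0],
    [0,0,0],
    [0,0,0],
    [0,0,0],
    [0,0,0],
    [0,0,0],
    [0,0,0],
    [0,0,0],
  ],
)

```text
time: 38.98
position: [0.5107, 0.3071, 0.1138]
tool_rot: [-2.328, -2.109, 0.0]
ft_force: [0.3, 0.3, -4.4]
grip_width: 0.138
grip_force: 55.0
```

```bash
python3 - <<'E'
from h import *
st=get_state();print(st["position"],st["tool_rot"].round(3))
to(.510,.305,.1017,84.6)
E
```

```text
[0.5106689  0.30713216 0.1138169 ] [-2.328 -2.109  0.   ]
t39.0 shift [-2. -0. 12.] dr [-0.    -0.    -0.004] calls 0.3 rows
```

>>> send_rows(
  xyz=[
    [-1,0,2],
    [-2,0,4],
    [-2,0,6],
    [-2,0,8],
    [-2,0,10],
    [-2,0,11],
    [-2,0,12],
    [-2,0,12],
    [-2,0,12],
    [-2,0,12],
  ],
  dr=[
    [0,0,0],
    [0,0,0],
    [0,0,0],
    [0,0,0],
    [0,0,0],
    [0,0,0],
    [0,0,0],
    [0,0,0],
    [0,0,0],
    [0,0,0],
  ],
)

```text
time: 39.82
position: [0.5104, 0.3052, 0.102]
tool_rot: [2.328, 2.11, 0.0]
ft_force: [0.3, 0.1, -4.2]
grip_width: 0.135
grip_force: 55.0
```

```bash
python3 - <<'E'
from h import *
st=get_state();print(st["position"],st["ft_force"].round(1),st["torque"].round(2))
to(.510,.305,.1000,84.6)
E
```

```text
[0.51043011 0.30517608 0.10195872] [ 0.3  0.1 -4.2] [-0.01 -0.12  0.04]
t39.8 shift [-0. -0.  2.] dr [ 0.    -0.    -0.004] calls 0.0 rows
```

>>> send_rows(
  xyz=[
    [0,0,0.5],
    [0,0,1],
    [0,0,1.5],
    [0,0,2],
    [0,0,2],
    [0,0,2.5],
    [0,0,2.5],
    [0,0,2.5],
    [0,0,2.5],
    [0,0,2.5],
  ],
  dr=[
    [0,0,0],
    [0,0,0],
    [0,0,0],
    [0,0,0],
    [0,0,0],
    [0,0,0],
    [0,0,0],
    [0,0,0],
    [0,0,0],
    [0,0,0],
  ],
)

```text
time: 40.65
position: [0.5111, 0.3053, 0.0999]
tool_rot: [2.328, 2.109, 0.002]
ft_force: [2.1, 0.9, -1.2]
grip_width: 0.134
grip_force: 55.0
```

>>> send_rows(
  xyz=[
    [0,0,0],
    [0,0,0],
    [0,0,0],
    [0,0,0],
    [0,0,0],
    [0,0,0],
    [0,0,0],
    [0,0,0],
    [0,0,0],
    [0,0,0],
  ],
  dr=[
    [0,0,0],
    [0,0,0],
    [0,0,0],
    [0,0,0],
    [0,0,0],
    [0,0,0],
    [0,0,0],
    [0,0,0],
    [0,0,0],
    [0,0,0],
  ],
  jaw=50,
)

```text
time: 41.48
position: [0.5104, 0.3051, 0.0994]
tool_rot: [2.328, 2.11, -0.0]
ft_force: [-0.5, -1.0, -0.1]
grip_width: 0.573
grip_force: 0.0
```

>>> send_rows(
  xyz=[
    [0,0,-10],
    [0,0,-30],
    [0,0,-60],
    [0,0,-95],
    [0,0,-130],
    [0,0,-165],
    [0,0,-195],
    [0,0,-220],
    [0,0,-230],
    [0,0,-230],
  ],
  dr=[
    [0,0,0],
    [0,0,0],
    [0,0,0],
    [0,0,0],
    [0,0,0],
    [0,0,0],
    [0,0,0],
    [0,0,0],
    [0,0,0],
    [0,0,0],
  ],
)

```text
time: 42.32
position: [0.511, 0.3062, 0.3325]
tool_rot: [2.327, 2.109, 0.008]
ft_force: [0.2, 0.3, -0.7]
grip_width: 0.576
grip_force: 0.0
```

```bash
python3 - <<'E'
from h import *
st=get_state();print(st["position"],st["ft_force"].round(1))
to(.46,.305,.34,180)
E
```

```text
[0.51100836 0.30623511 0.33253649] [ 0.2  0.3 -0.7]
t42.3 shift [ -6. -51.  -8.] dr [ 6.000e-03  1.000e-03 -1.669e+00] calls 13.4 rows
```

```bash
cat >> h.py <<'E'
def platecheck(fn):
    from scipy.optimize import least_squares
    st,im,K,W=snap("wrist",fn)
    t=np.radians(-5.4);c,s=np.cos(t),np.sin(t); M=np.array([[c,-s],[s,c]])
    loc=np.array([[-44,0],[31,-53.7],[31,53.7],[0,0]])/1000; z=.0477+np.array([.025,.0235,.0235,.067])
    P=np.c_[loc@M.T+[.510,.305],z]; q=proj(K,W,P)
    mk=np.array([[.510-.108*c,.305-.108*s,.036]])
    g=(im.max(2)<60).astype(np.uint8); n,l,S,C=cv2.connectedComponentsWithStats(g)
    i_=[i for i in range(1,n) if 15<S[i,4]<9000]
    for nm,p,zz in zip(["pad","groove","flat","handle","mark"],np.vstack([q,proj(K,W,mk)]),list(z)+[.036]):
        j=min(i_,key=lambda i:np.linalg.norm(C[i]-p)); w=ray(K,W,[C[j]],zz)[0]-ray(K,W,[p],zz)[0]
        print(nm,"pred",p.round(0),"obs",C[j].round(1),S[j,4],"diff mm",(w[:2]*1000).round(1))
    return st,im,K,W
E
python3 -c "
from h import *
platecheck('w12.png')"
```

```text
pad pred [217. 160.] obs [217.5 159.9] 1182 diff mm [0.4 0.3]
groove pred [276. 200.] obs [276.2 200.5] 31 diff mm [-0.2 -0.4]
flat pred [278. 116.] obs [252.4 165.1] 471 diff mm [-36.6 -57.3]
handle pred [252. 168.] obs [252.4 165.1] 471 diff mm [0.2 3. ]
mark pred [173. 155.] obs [172.1 155.5] 76 diff mm [-1.  -0.9]
```

>>> send_rows(
  xyz=[
    [-38,0,5],
    [-77,0,10],
    [-116,0,15],
    [-155,0,20],
    [-194,0,20],
    [-233,0,20],
    [-272,0,20],
    [-311,0,20],
    [-350,0,20],
    [-390,0,20],
  ],
  dr=[
    [0,0,-0.08],
    [0,0,-0.16],
    [0,0,-0.24],
    [0,0,-0.32],
    [0,0,-0.4],
    [0,0,-0.48],
    [0,0,-0.56],
    [0,0,-0.64],
    [0,0,-0.72],
    [0,0,-0.8],
  ],
)

```text
time: 43.2
position: [0.4703, -0.085, 0.3074]
tool_rot: [-1.317, -2.849, 0.001]
ft_force: [1.9, 0.5, -0.4]
grip_width: 0.575
grip_force: 0.0
```

```bash
python3 - <<'E'
from h import *
to(.4155,-.214,.18,134)
E
```

```text
t43.2 shift [ -63. -125.  128.] dr [-0.002 -0.002 -0.063] calls 4.5 rows
```

>>> send_rows(
  xyz=[
    [-13,-25,20],
    [-26,-50,40],
    [-39,-75,65],
    [-52,-100,90],
    [-63,-125,115],
    [-63,-125,128],
    [-63,-125,128],
    [-63,-125,128],
    [-63,-125,128],
    [-63,-125,128],
  ],
  dr=[
    [0,0,-0.02],
    [0,0,-0.03],
    [0,0,-0.05],
    [0,0,-0.063],
    [0,0,-0.063],
    [0,0,-0.063],
    [0,0,-0.063],
    [0,0,-0.063],
    [0,0,-0.063],
    [0,0,-0.063],
  ],
)

```text
time: 44.03
position: [0.4183, -0.2111, 0.1823]
tool_rot: [1.229, 2.89, -0.0]
ft_force: [-0.3, -0.5, -0.6]
grip_width: 0.572
grip_force: 0.0
```

```bash
python3 - <<'E'
from h import *
st,im,K,W=snap("wrist","w13.png"); print(st["position"])
hsv=cv2.cvtColor(im,cv2.COLOR_RGB2HSV); m=cv2.inRange(hsv,(15,90,60),(35,255,255))
q=proj(K,W,[(.4155,-.214,.036)])[0]; print("pred",q.round(0))
n,l,S,C=cv2.connectedComponentsWithStats(m)
for i in range(1,n):
    if S[i,4]>60 and np.linalg.norm(C[i]-q)<80:
        cnt=np.argwhere(l==i)[:,::-1].astype(np.float32); r=cv2.minAreaRect(cnt); b=cv2.boxPoints(r)
        w=ray(K,W,b,.036)[:,:2]*1000; print(S[i],r,w.round(0).tolist(),w.mean(0).round(1))
to(.4155,-.214,.024,134)
E
```

```text
[ 0.41832601 -0.21110518  0.18232182]
pred [250. 184.]
[239 162  18  43 434] ((247.5, 183.0), (42.0, 17.0), 90.0) [[394.0, -206.0], [405.0, -195.0], [433.0, -224.0], [421.0, -235.0]] [ 413.1 -214.9]
t44.1 shift [  0.  -4. 158.] dr [ 0.     0.002 -0.002] calls 3.8 rows
```

>>> send_rows(
  xyz=[
    [0,-3,20],
    [1,-6,45],
    [1,-6,70],
    [1,-6,95],
    [1,-6,118],
    [1,-6,135],
    [1,-6,147],
    [1,-6,154],
    [1,-6,157],
    [1,-6,157],
  ],
  dr=[
    [0,0,0],
    [0,0,0],
    [0,0,0],
    [0,0,0],
    [0,0,0],
    [0,0,0],
    [0,0,0],
    [0,0,0],
    [0,0,0],
    [0,0,0],
  ],
)

```text
time: 44.92
position: [0.4127, -0.2151, 0.0246]
tool_rot: [1.231, 2.89, 0.0]
ft_force: [-0.5, 0.0, 0.6]
grip_width: 0.573
grip_force: 0.0
```

>>> send_rows(
  xyz=[
    [0,0,0],
    [0,0,0],
    [0,0,0],
    [0,0,0],
    [0,0,0],
    [0,0,0],
    [0,0,0],
    [0,0,0],
    [0,0,0],
    [0,0,0],
  ],
  dr=[
    [0,0,0],
    [0,0,0],
    [0,0,0],
    [0,0,0],
    [0,0,0],
    [0,0,0],
    [0,0,0],
    [0,0,0],
    [0,0,0],
    [0,0,0],
  ],
  jaw=10,
  grip_force=35,
)

```text
time: 45.75
position: [0.4127, -0.2152, 0.0247]
tool_rot: [1.232, 2.889, 0.0]
ft_force: [-0.4, 0.8, 3.9]
grip_width: 0.201
grip_force: 35.0
```

```bash
python3 - <<'E'
from h import *
st=get_state();print(st["position"],st["grip_width"]*87,st["grip_force"],st["ft_force"].round(1))
E
```

```text
[ 0.41270468 -0.21524566  0.02472953] 17.490970136447462 35.00013688579202 [-0.4  0.8  3.9]
```

>>> send_rows(
  xyz=[
    [0,0,-10],
    [0,0,-30],
    [0,0,-60],
    [0,0,-95],
    [0,0,-130],
    [0,0,-165],
    [0,0,-200],
    [0,0,-230],
    [0,0,-245],
    [0,0,-250],
  ],
  dr=[
    [0,0,0],
    [0,0,0],
    [0,0,0],
    [0,0,0],
    [0,0,0],
    [0,0,0],
    [0,0,0],
    [0,0,0],
    [0,0,0],
    [0,0,0],
  ],
)

```text
time: 46.58
position: [0.413, -0.2158, 0.2776]
tool_rot: [1.231, 2.886, -0.003]
ft_force: [0.0, 0.2, -2.4]
grip_width: 0.207
grip_force: 35.0
```

```bash
python3 - <<'E'
from h import *
st=get_state();print(st["position"],st["grip_width"]*87,st["ft_force"].round(1))
to(.49,.12,.27,105)
E
```

```text
[ 0.41304335 -0.21575398  0.2776404 ] 17.990578662222557 [ 0.   0.2 -2.4]
t46.6 shift [189. 288.   7.] dr [0.001 0.005 0.503] calls 8.3 rows
```

>>> send_rows(
  xyz=[
    [8,12,0],
    [24,36,0],
    [45,68,0],
    [68,103,0],
    [91,138,0],
    [114,173,0],
    [137,208,0],
    [160,243,0],
    [178,271,0],
    [189,288,0],
  ],
  dr=[
    [0,0,0.02],
    [0,0,0.06],
    [0,0,0.11],
    [0,0,0.17],
    [0,0,0.23],
    [0,0,0.3],
    [0,0,0.37],
    [0,0,0.43],
    [0,0,0.48],
    [0,0,0.503],
  ],
)

```text
time: 47.42
position: [0.4881, 0.1252, 0.2736]
tool_rot: [-1.908, -2.494, -0.001]
ft_force: [-1.4, 0.1, -1.8]
grip_width: 0.209
grip_force: 35.0
```

```bash
python3 - <<'E'
from h import *
to(.4662,.3091,.2,84.6)
E
```

```text
t47.4 shift [183.  27.  74.] dr [-0.001 -0.002  0.359] calls 4.8 rows
```

>>> send_rows(
  xyz=[
    [18,3,0],
    [45,7,0],
    [78,12,5],
    [112,17,15],
    [143,21,30],
    [167,25,48],
    [180,27,64],
    [183,27,72],
    [183,27,74],
    [183,27,74],
  ],
  dr=[
    [0,0,0.03],
    [0,0,0.09],
    [0,0,0.16],
    [0,0,0.23],
    [0,0,0.29],
    [0,0,0.33],
    [0,0,0.359],
    [0,0,0.359],
    [0,0,0.359],
    [0,0,0.359],
  ],
)

```text
time: 48.25
position: [0.4677, 0.3027, 0.1993]
tool_rot: [2.327, 2.111, -0.004]
ft_force: [-0.4, -0.1, -2.2]
grip_width: 0.208
grip_force: 35.0
```

```bash
python3 - <<'E'
from h import *
to(.4662,.3091,.11,84.6)
E
```

```text
t48.2 shift [ 6. -2. 89.] dr [-0.002  0.002 -0.003] calls 2.1 rows
```

>>> send_rows(
  xyz=[
    [2,-1,12],
    [4,-2,26],
    [6,-2,40],
    [6,-2,54],
    [6,-2,66],
    [6,-2,76],
    [6,-2,83],
    [6,-2,87],
    [6,-2,89],
    [6,-2,89],
  ],
  dr=[
    [0,0,0],
    [0,0,0],
    [0,0,0],
    [0,0,0],
    [0,0,0],
    [0,0,0],
    [0,0,0],
    [0,0,0],
    [0,0,0],
    [0,0,0],
  ],
)

```text
time: 49.08
position: [0.4666, 0.3105, 0.1112]
tool_rot: [-2.327, -2.111, 0.0]
ft_force: [0.3, -0.8, -2.7]
grip_width: 0.202
grip_force: 35.0
```

```bash
python3 - <<'E'
from h import *
to(.4662,.3091,.0984,84.6); print(get_state()["ft_force"].round(1))
E
```

```text
t49.1 shift [-1. -0. 13.] dr [-0.     0.    -0.003] calls 0.3 rows
[ 0.3 -0.8 -2.7]
```

>>> send_rows(
  xyz=[
    [-1,0,2],
    [-1,0,4],
    [-1,0,6],
    [-1,0,8],
    [-1,0,10],
    [-1,0,11],
    [-1,0,12],
    [-1,0,12.5],
    [-1,0,13],
    [-1,0,13],
  ],
  dr=[
    [0,0,0],
    [0,0,0],
    [0,0,0],
    [0,0,0],
    [0,0,0],
    [0,0,0],
    [0,0,0],
    [0,0,0],
    [0,0,0],
    [0,0,0],
  ],
)

```text
time: 49.92
position: [0.4665, 0.3094, 0.0983]
tool_rot: [2.327, 2.111, -0.0]
ft_force: [0.8, -0.1, -1.9]
grip_width: 0.203
grip_force: 35.0
```

```bash
python3 - <<'E'
from h import *
to(.4662,.3091,.0974,84.6); st=get_state();print(st["position"],st["ft_force"].round(1))
E
```

```text
t49.9 shift [-0. -0.  1.] dr [-0.     0.    -0.003] calls 0.0 rows
[0.4664759  0.30940317 0.09830048] [ 0.8 -0.1 -1.9]
```

>>> send_rows(
  xyz=[
    [0,0,0.5],
    [0,0,1],
    [0,0,1],
    [0,0,1],
    [0,0,1],
    [0,0,1],
    [0,0,1],
    [0,0,1],
    [0,0,1],
    [0,0,1],
  ],
  dr=[
    [0,0,0],
    [0,0,0],
    [0,0,0],
    [0,0,0],
    [0,0,0],
    [0,0,0],
    [0,0,0],
    [0,0,0],
    [0,0,0],
    [0,0,0],
  ],
)

```text
time: 50.75
position: [0.4665, 0.3094, 0.0974]
tool_rot: [2.327, 2.111, -0.0]
ft_force: [-0.5, 0.2, -2.3]
grip_width: 0.207
grip_force: 35.0
```

>>> send_rows(
  xyz=[
    [0,0,0],
    [0,0,0],
    [0,0,0],
    [0,0,0],
    [0,0,0],
    [0,0,0],
    [0,0,0],
    [0,0,0],
    [0,0,0],
    [0,0,0],
  ],
  dr=[
    [0,0,0],
    [0,0,0],
    [0,0,0],
    [0,0,0],
    [0,0,0],
    [0,0,0],
    [0,0,0],
    [0,0,0],
    [0,0,0],
    [0,0,0],
  ],
  jaw=31,
)

```text
time: 51.58
position: [0.4665, 0.3094, 0.0973]
tool_rot: [2.327, 2.111, -0.0]
ft_force: [0.1, -0.5, 0.3]
grip_width: 0.355
grip_force: 0.0
```

>>> send_rows(
  xyz=[
    [0,0,-5],
    [0,0,-15],
    [0,0,-30],
    [0,0,-55],
    [0,0,-85],
    [0,0,-115],
    [0,0,-145],
    [0,0,-175],
    [0,0,-200],
    [0,0,-215],
  ],
  dr=[
    [0,0,0],
    [0,0,0],
    [0,0,0],
    [0,0,0],
    [0,0,0],
    [0,0,0],
    [0,0,0],
    [0,0,0],
    [0,0,0],
    [0,0,0],
  ],
)

```text
time: 52.42
position: [0.4669, 0.3107, 0.3173]
tool_rot: [2.325, 2.11, 0.008]
ft_force: [0.2, 0.2, -0.1]
grip_width: 0.355
grip_force: 0.0
```

>>> send_rows(
  xyz=[
    [0,0,0],
    [0,0,0],
    [0,0,0],
    [0,0,0],
    [0,0,0],
    [0,0,0],
    [0,0,0],
    [0,0,0],
    [0,0,0],
    [0,0,0],
  ],
  dr=[
    [0,0,0],
    [0,0,0],
    [0,0,0],
    [0,0,0],
    [0,0,0],
    [0,0,0],
    [0,0,0],
    [0,0,0],
    [0,0,0],
    [0,0,0],
  ],
)

```text
time: 53.25
position: [0.4665, 0.3095, 0.3123]
tool_rot: [-2.327, -2.111, 0.0]
ft_force: [0.3, 0.5, 0.0]
grip_width: 0.358
grip_force: 0.0
```

```bash
python3 - <<'E'
from h import *
st,im,K,W=platecheck("w14.png")
print(st["position"],st["ft_force"].round(1))
im2=get_image("top"); x=np.hstack([cv2.resize(im[40:260,120:340],(440,440)),cv2.resize(im2[140:240,95:185],(360,400),interpolation=cv2.INTER_CUBIC)[:440]] if 0 else [cv2.resize(im[60:240,110:350],(480,360)),cv2.resize(im2[130:230,100:180],(288,360))])
cv2.imwrite("pics/fin.png",x[:,:,::-1])
E
```

```text
pad pred [254. 162.] obs [254.  157.9] 756 diff mm [0.6 5.1]
groove pred [314. 204.] obs [313.2 203.9] 24 diff mm [-1.3  0.3]
flat pred [319. 116.] obs [293.4 168. ] 630 diff mm [-33.2 -58.5]
handle pred [295. 170.] obs [293.4 168. ] 630 diff mm [-1.7  2.8]
mark pred [204. 156.] obs [203.7 156.5] 70 diff mm [-1.1 -0.2]
[0.46646194 0.30945579 0.31228994] [0.3 0.5 0. ]
```

View pics/fin.png

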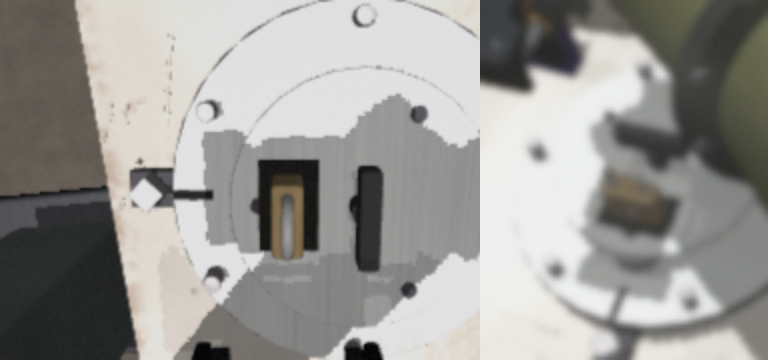

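```bash
python3 - <<'E'
from h import *
K,W=cam("wrist",get_state())
print(ray(K,W,[(287/2+110,176/2+60),(287/2+110,259/2+60)],.109).round(4), "pad centre .4662 .3091")
print(get_state()["time"]); 
E
```

```text
[[0.4681 0.3323 0.109 ]
 [0.4636 0.2863 0.109 ]] pad centre .4662 .3091
53.35
```

Padlock centre is at (0.466, 0.309), on the pad's middle, and the mark is within about 1 mm of the pointer. Handing in.

```bash
python3 -c "
from bench import *
print(close_job())"
```

```text
the job is handed in; nothing more can be done
None
```

The job is handed in at about 53 s of 210 s; no verdict came back. By my camera checks, both lock cylinders and the bottle are in the tray, the mark is about 1 mm from the pointer, the plate is on its seats, and the padlock stands upright at the middle of the pad.

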